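# Pack the shower caddy, prove its lid catch and pull up the carry handle

### The arm

A 7-joint arm with a two-finger parallel gripper is mounted at the origin on the work surface. World frame = base frame: x ahead of the robot, y to its left, z up, the work surface at z = 0. Lengths are in m, angles in rad, forces in N, time in s.
With the tool pointing down it reaches from about 0.35 to 0.9 m from the base axis. Payload 8.1 kg.
Tool frame: the origin (TCP) lies midway between the tips of the shut fingers; the grasp point (between the pads) lies 19 mm behind it; z points along the fingers, y is the line along which they close (so a half turn about z gives the same grasp; the last joint's range is limited). The gripper opens to 92 mm and grips with 3 to 60 N. Pads are 19 mm wide; open, the fingers measure 130 mm over their backs; the gripper's body (75 mm by 190 mm) begins 47 mm behind the grasp point.
Start: joints at [-1.215, 0.434, 0.025, 1.573, -0.012, 1.134, -0.075], TCP at [0.277, 0.56, 0.191] pointing down, gripper open.
Joint ranges: [-2.62, 2.62], [-0.44, 2.09], [-1.27, 1.32], [0.08, 2.57], [-1.32, 4.46], [0.12, 2], [-2.74, 2.74]. Speed limits (rad/s): [2.22, 2.22, 3.01, 3.01, 3.14, 3.14, 3.14].

### API

Orientations are given as a rotation vector (axis times angle).
In Python, from workcell import * gives the robot as it stands.
- The arm moves only by the tool carry_out, never from a script. Its argument "steps" is a list of rows, each a list of 5 numbers: the shift along the tool's x, y, z in cm, then the turn about the tool's z in degrees, then the finger opening in cm, from 0 to 9.18. A call has 1 to 12 rows; each row shifts and turns the commanded pose from where the row before left it, along the tool's axes as they then stand; what a row does not reach is not made up. A row lasts 1/12 s, in which the tool goes at most 41.7 mm and 7.16 degrees, less where a joint would pass 70% of its speed; a pose out of reach is approached as far as the arm can. A call is refused whole if a number of a shift passes 4.17 or a number of a turn 7.16, either way. A call with a gripper value outside its range is refused whole. The fingers move at their own pace and stop on an object; the grip force is fixed at half the most. Time passes only in rows, so rows that do not move let the fingers close. It gives the time, the measured TCP pose, the force, the opening and the grip force at its end, in the units of the state.
- get_obs(): the state, without advancing time (a new reading comes with each control period).
- read_camera(name): name is "scene" or "top" or "wrist"; returns (picture, depth): 400x640x3 uint8, blue, green, red; 400x640 float32, m along the optical axis (not along the pixel's ray), 0 where there is no reading.
- get_calibration(name): a dict with "camera_matrix" (3x3 intrinsics, pixels), "distortion" ([k1, k2, p1, p2, k3] as OpenCV has them; the pictures are not rectified), "rvec" (rotation vector, rad) and "tvec" (3), from world to camera coordinates, as OpenCV has them; the wrist camera has in their place "T_tool_cam" (4x4, takes a point from camera to tool coordinates, whose origin is the TCP and whose axes are the flange's). Camera axes: x right, y down, z forward; pixel columns grow to the right and rows downward; lengths in m; the calibration is good to about 2 mm. A picture is of the moment at which its call begins: read the wrist's pose just before it. get_calibration takes no time and is no camera call.
- hand_in(): hands the job in; it is judged then, once.
The state is a dict: "time": time; "joint_positions": joint angles; "qd": joint speeds; "joint_torque": joint torques, N m; "tcp_pos": TCP position; "orientation": TCP orientation; "wrist_force": force on the tool from outside, world axes, zero at the start; "wrist_torque": the same for the moment, N m; "grip_width": finger opening in m; "finger_force": force on a finger pad.
Only numpy, scipy, OpenCV 4.12 (cv2) and the standard library are available. Lean on these libraries where they do the work, as an engineer would, in place of code of your own. Each camera call takes 0.05 s, during which the arm holds its last target. There are 200 camera calls.

### The job

Get the round caddy on the glass shelf ready to be carried away: flip its lid open, put every toiletry that lies loose on the tiled bench (hair clip, steel mirror, yellow travel bottle, soap box, cream jar, whichever are there) into the front compartment, then flip the lid shut and press it down until the catch holds it fully shut. Then take hold of the orange lug and give the lid a light, steady tug upwards for about a second to check that the catch has held; if it gives, press the lid shut again and tug again. Only after that, draw the carry handle straight up until the red lock button springs out, let go, and leave the brush holder, pump bottle and tumbler where they stand.

Things in the scene. Friction and masses are not known exactly. Their poses are not given: they have to be found in the camera images.
- caddy: Teal round tub stuck to a glass corner shelf (top 40 mm above the bench), does not move: 280 mm across the rim, 258 at the foot, 105 high, wall 4, floor 5. Origin: centre of the underside, z up, front looks along its -x. A partition at x = 8 to 12 mm closes off the front compartment to be filled (at the floor x -124 to 8 mm, y about -124 to 124). Behind it a deck level with the rim carries the handle.
- lid (a joint): Angle of the pale half-round flip lid over the front compartment, rad: 0 = fully shut, 1.8 = fully open, leaning back past upright. Front edge (155 mm from the hinge line) goes up and back; 5 mm thick, underside in the hinge plane. Let go below 1.5 it falls shut slowly but only rests ON the catch at about 0.10, not caught; above 1.65 it falls fully open and stays.
- lid_lug (a point): Point in the orange pull lug on the lid's top face, 112 mm from the hinge line. Lug: 30 mm along the caddy's y, 18 mm along x, 32 mm tall; the point is 20 mm above the lid's top face, 12 mm under the lug's top. Moves with the lid; when the lid is open the lug is on its rear side.
- lid_hinge (a point): Fixed point on the lid's hinge line, in the middle of its width; the line is parallel to the caddy's y axis, 12 mm behind the caddy's axis and 108 mm above its underside.
- handle (a joint): How far the carry handle is drawn up, m: about 0 to 0.02 at the start, click position 0.085, stop at 0.088. It slides straight up in its sleeve with about 5 to 6 N and stays where it is left.
- handle_bar (a point): Centre of the carry handle's black round grip bar, 26 mm thick, 110 mm long, parallel to the caddy's y axis, on a post 52 mm behind the caddy's axis. When fully down the bar's centre is 55 mm above the rear deck and 33 mm above the grey collar (38 mm across) that the post slides in.
- lock_button (a joint): How far the red lock button of the handle stands out, m: about 0.0005 while it is held in inside the sleeve, about 0.010 when it has sprung out through the window at the rear of the collar, which locks the handle up.
- catch (a joint): Orange spring catch nose at the middle of the front rim, m: 0 = standing out, up to 0.006 pressed in. Pressed on the lug with 5 to 12 N (wear differs by start) the lid snaps past it to 0. Caught, the lid has 0.01 to 0.02 rad of free play (1 to 2.3 mm at the lug; a firm pinch resists its turning too), then the catch is felt: it holds 8 N at the lug, lets go at 9 to 18 N. Above 0.07 rad: not caught.
- hair_clip: Blue plastic hair clip, 80 mm long (its x) by 36 mm wide (y) by 36 mm high (z), 40 g; origin at the centre of its underside. May be absent.
- steel_mirror: Small steel hand mirror lying flat, 131 mm long along its x, 9 to 10 mm thick, 110 g: round head 58 mm across centred at x = -38 mm, handle 18 mm wide (y) from x = -11 to +73 mm. Origin on the underside at the neck, close to its centre of mass. May be absent.
- travel_bottle: Yellow flat travel bottle lying on its side, 44 mm wide (its y), 30 mm high (z), 90 mm long from x = -45 to +45 mm including a white screw cap (24 mm across) at the +x end, 90 g; origin under the centre. May be absent.
- soap_box: Mint green soap box with pale cover (does not open), 85 mm (its x) by 56 mm (y) by 34 mm high (z), 100 g; origin at the centre of its underside. May be absent.
- cream_jar: White cream jar with red cap, 60 mm across, 42 mm high, 120 g; origin at the centre of its underside. May be absent.
- brush_holder: White ceramic toothbrush holder on the glass shelf, 74 mm across, 98 mm high; origin at the centre of its underside. Leave it alone.
- pump_bottle: Amber pump bottle on the bench, 66 mm across, 160 mm high with its black pump; origin at the centre of its underside. Leave it alone.
- tumbler: Blue ceramic tumbler on the bench, 74 mm across, 90 mm high; origin at the centre of its underside. Leave it alone.
Mind the look-alikes: they are no part of the job. There is more than one size of the hair_clip; the one meant has the size given above. Several things look just like the soap_box: the one meant starts farthest from the robot's base.

How it is judged:
On the way, in this order (a step that is already met when the one before it is completed fails the run):
1. the lid is flipped open (value of joint lid above 1.4 rad), for 0.2 s.
2. every toiletry is in the front compartment, let go (horizontal distance between each of hair_clip, steel_mirror, travel_bottle, soap_box, cream_jar and caddy below 0.135 m and x of each of hair_clip, steel_mirror, travel_bottle, soap_box, cream_jar in the frame of caddy below 0.012 m and z of hair_clip in the frame of caddy between -0.005 and 0.105 m and z of steel_mirror in the frame of caddy between -0.005 and 0.105 m and z of travel_bottle in the frame of caddy between -0.005 and 0.105 m and z of soap_box in the frame of caddy between -0.005 and 0.105 m and z of cream_jar in the frame of caddy between -0.005 and 0.105 m and linear speed of each of hair_clip, steel_mirror, travel_bottle, soap_box, cream_jar below 0.03 m/s and contact force between the fingers and hair_clip below 0.3 N and contact force between the fingers and steel_mirror below 0.3 N and contact force between the fingers and travel_bottle below 0.3 N and contact force between the fingers and soap_box below 0.3 N and contact force between the fingers and cream_jar below 0.3 N and value of joint lid above 1 rad), for 0.2 s.
3. the lid is pressed fully shut, all toiletries inside (horizontal distance between each of hair_clip, steel_mirror, travel_bottle, soap_box, cream_jar and caddy below 0.135 m and x of each of hair_clip, steel_mirror, travel_bottle, soap_box, cream_jar in the frame of caddy below 0.012 m and z of hair_clip in the frame of caddy between -0.005 and 0.105 m and z of steel_mirror in the frame of caddy between -0.005 and 0.105 m and z of travel_bottle in the frame of caddy between -0.005 and 0.105 m and z of soap_box in the frame of caddy between -0.005 and 0.105 m and z of cream_jar in the frame of caddy between -0.005 and 0.105 m and value of joint lid below 0.009 rad), for 0.3 s.
4. the lid is tugged by the fingers and its catch holds (value of joint lid between 0.005 and 0.06 rad and contact force between each of the fingers, catch and lid above 1 N), for 0.3 s.
5. the handle is drawn up until its lock button springs out, the lid caught (value of joint handle above 0.08 m and value of joint lock_button above 0.007 m and value of joint lid below 0.03 rad), for 0.2 s.
At the end, for the whole second after the job is handed in: Every toiletry present lies in the front compartment under the shut lid; the lid is caught (angle below 0.03 rad); the handle is drawn up more than 80 mm with its lock button sprung out (more than 7 mm); brush holder, pump bottle and tumbler stand within 30 mm of where they were (all of step 5 and horizontal distance between each of hair_clip, steel_mirror, travel_bottle, soap_box, cream_jar and caddy below 0.135 m and x of each of hair_clip, steel_mirror, travel_bottle, soap_box, cream_jar in the frame of caddy below 0.012 m and z of hair_clip in the frame of caddy between -0.005 and 0.105 m and z of steel_mirror in the frame of caddy between -0.005 and 0.105 m and z of travel_bottle in the frame of caddy between -0.005 and 0.105 m and z of soap_box in the frame of caddy between -0.005 and 0.105 m and z of cream_jar in the frame of caddy between -0.005 and 0.105 m and linear speed of each of hair_clip, steel_mirror, travel_bottle, soap_box, cream_jar below 0.03 m/s and distance of each of brush_holder, pump_bottle, tumbler from where it was at the start of the episode below 0.03 m and angle between each of brush_holder, pump_bottle, tumbler's own z axis and vertical below 0.3 rad); the robot touches nothing.
It fails at once if brush holder, pump bottle or tumbler is moved more than 30 mm or tipped over (distance of any of brush_holder, pump_bottle, tumbler from where it was at the start of the episode above 0.03 m or angle between any of brush_holder, pump_bottle, tumbler's own z axis and vertical above 0.5 rad).
Of hair_clip, steel_mirror, travel_bottle, soap_box, cream_jar only 3 to 4 are there at a start; the rules pass over those that are not, and their reading is None.
At some moment in a run one of hair_clip, steel_mirror, travel_bottle, soap_box, cream_jar may be knocked a few centimetres aside while the robot is not near it.
Once in a run the grip may slacken for a moment while it holds something.
It also fails if it takes over 200 s, if anything falls off the work surface, if the arm or the gripper's body presses on something with over 40 N, if the wrist force passes 120 N, or if a joint passes its speed limit or range.

## Working session

There is one attempt and no reset: what is moved stays moved. The work goes in short steps, Python scripts to look and compute and a tool call to move; the robot and the scene stay as the last step left them, time stands still between calls to the robot, and variables do not carry over. Pictures are saved under pics/ and viewed, at most 14 in all, crops included, and the job is handed in when it is done.

Besides the shell and the picture viewer there is one more tool, called after ">>>" by a JSON object that holds its "fn" and its "kwargs", one argument or row to a line. carry_out: Moves the arm, as the interface text tells. Its arguments: {"type":"object","properties":{"steps":{"type":"array","items":{"type":"array","items":{"type":"number"}}}},"required":["steps"]}

```bash
mkdir -p pics; ls; cat > h.py <<'E'
from workcell import *
import numpy as np, cv2
from scipy.spatial.transform import Rotation as R
def cam(name):
    o=get_obs(); c=get_calibration(name); im,d=read_camera(name)
    if name=="wrist":
        T=np.eye(4);T[:3,:3]=R.from_rotvec(o["orientation"]).as_matrix();T[:3,3]=o["tcp_pos"]
        W=T@np.array(c["T_tool_cam"])
    else:
        V=np.eye(4);V[:3,:3]=cv2.Rodrigues(np.array(c["rvec"],float))[0];V[:3,3]=np.ravel(c["tvec"]);W=np.linalg.inv(V)
    return im,d,np.array(c["camera_matrix"],float),np.array(c["distortion"],float),W
def rays(uv,K,D): 
    p=cv2.undistortPoints(np.array(uv,float).reshape(-1,1,2),K,D).reshape(-1,2)
    return np.c_[p,np.ones(len(p))]
def on_plane(uv,z,K,D,W):
    r=rays(uv,K,D)@W[:3,:3].T; t=(z-W[2,3])/r[:,2]; return W[:3,3]+r*t[:,None]
def cloud(d,K,D,W):
    h,w=d.shape; u,v=np.meshgrid(np.arange(w),np.arange(h))
    r=rays(np.c_[u.ravel(),v.ravel()],K,D)*d.reshape(-1,1)
    P=r@W[:3,:3].T+W[:3,3]; P[d.ravel()==0]=np.nan; return P.reshape(h,w,3)
E
python3 - <<'E'
from h import *
o=get_obs(); print({k:np.round(v,3) for k,v in o.items()})
print(R.from_rotvec(o["orientation"]).as_matrix().round(3))
for n in ("top","scene"):
    im,d,K,D,W=cam(n); cv2.imwrite(f"pics/{n}0.png",im); np.savez(f"{n}0.npz",im=im,d=d,K=K,D=D,W=W); print(n,W.round(3),(d>0).mean())
E
```

```text
pics
{'time': np.float64(0.0), 'joint_positions': array([-1.215,  0.435,  0.025,  1.574, -0.012,  1.134, -0.075]), 'qd': array([-0.003, -0.001, -0.   , -0.001,  0.001,  0.001,  0.001]), 'joint_torque': array([-1.0000e-03, -6.6784e+01,  9.8500e-01, -3.1446e+01, -6.1000e-02,
        4.3000e-02,  0.0000e+00]), 'tcp_pos': array([0.277, 0.56 , 0.19 ]), 'orientation': array([-7.140e-01, -3.059e+00,  2.000e-03]), 'wrist_force': array([-0.077, -0.403, -0.29 ]), 'wrist_torque': array([-0.017, -0.03 ,  0.017]), 'finger_force': np.float64(0.0), 'grip_width': np.float64(0.092)}
[[-0.897  0.443 -0.001]
 [ 0.443  0.897 -0.001]
 [-0.    -0.002 -1.   ]]
top [[ 0.051 -0.975  0.216  0.221]
 [-0.999 -0.05   0.009 -0.081]
 [ 0.003 -0.216 -0.976  1.624]
 [ 0.     0.     0.     1.   ]] 0.99594140625
scene [[ 0.118  0.774 -0.622  1.26 ]
 [ 0.993 -0.086  0.082 -0.158]
 [ 0.01  -0.627 -0.779  1.076]
 [ 0.     0.     0.     1.   ]] 0.9960234375
```

View pics/top0.png

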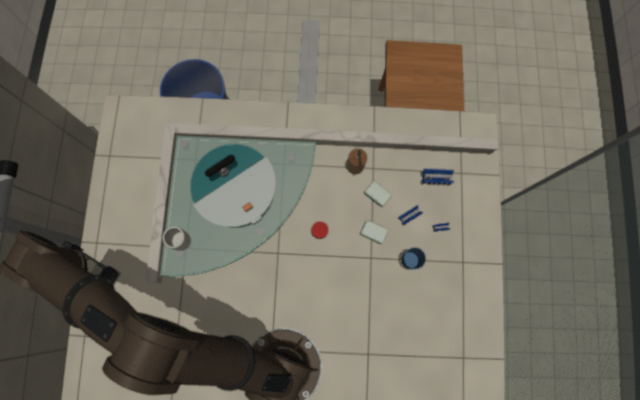

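View pics/scene0.png

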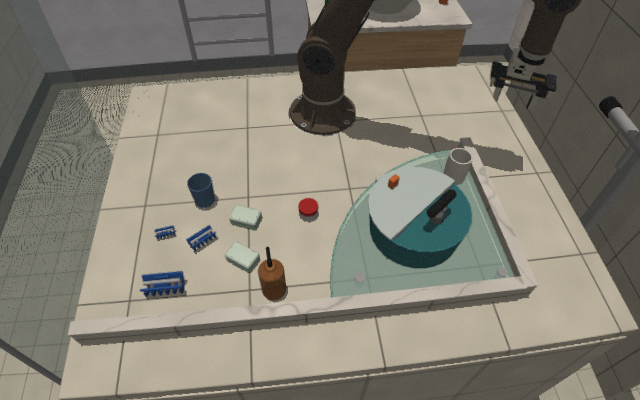

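Top view: caddy at about (233,186), with the orange lug at (248,207). Cream jar at (320,230), two soap boxes at (377,193) and (374,232), three blue clips at (437,177), (410,214) and (441,227), pump bottle at (357,160), tumbler at (412,259), brush holder at (175,238). I see no mirror and no yellow bottle. Measuring next.

```bash
python3 - <<'E'
from h import *
for n in ("top","scene"):
    z=np.load(f"{n}0.npz"); im,d,K,D,W=[z[k] for k in("im","d","K","D","W")]
    P=cloud(d,K,D,W); hsv=cv2.cvtColor(im,cv2.COLOR_BGR2HSV); H,S,V=cv2.split(hsv)
    X,Y,Z=P[...,0],P[...,1],P[...,2]
    roi=(X>0.25)&(X<.8)&(Y<.35)&(Y>-.7)
    up=(roi&(Z>.010)&(Z<.2)&(Y<-0.02) if n=="top" else roi&(Z>.010)&(Z<.2)&(Y<0.03)).astype(np.uint8)
    print(n,"bench z",np.nanmedian(Z[roi&(Y<-.1)]))
    k,L,st,c=cv2.connectedComponentsWithStats(up)
    for i in range(1,k):
        if st[i,4]<25: continue
        m=L==i; zt=np.nanpercentile(Z[m],90); v,u=np.where(m&(Z>zt-.015))
        pts=on_plane(np.c_[u,v],zt,K,D,W)[:,:2].astype(np.float32)
        r=cv2.minAreaRect(pts*1000); b=cv2.boxPoints(r); e=[b[1]-b[0],b[2]-b[1]]; e=max(e,key=np.linalg.norm)
        print(c[i].round(),st[i,4],"z",zt.round(3),"ctr",np.round(r[0]),"size",np.round(r[1]),"ang",np.degrees(np.arctan2(e[1],e[0])).round(), "hsv",np.median(hsv[m],axis=0))
    lug=(H<20)&(S>150)&(V>120)&(Z>.12)&(X>.2)
    print("lug",lug.sum(),P[lug].mean(0).round(3),P[lug].max(0).round(3))
    blk=(V<60)&(Z>.17)&(Z<.3)&(X>.35)&(Y>0); 
    pts=P[blk]; print("handle",len(pts),np.median(pts,axis=0).round(3),np.percentile(pts[:,2],95)); r=cv2.minAreaRect((pts[:,:2]*1000).astype(np.float32)); print(r)
    # rim circle: teal/lid pts with z in .13...16
    rim=(Z>.138)&(Z<.158)&(X>.3)&(Y>.0)
    cn=(P[rim][:,:2]*1000).astype(np.float32); print("rim",len(cn),cv2.minEnclosingCircle(cn))
    yel=(H>20)&(H<35)&(S>130)&(V>100)&(X>.2)&(X<.9); print("yellow",yel.sum())
E
```

```text
top bench z -7.151237612723627e-05
[376. 148.] 2272 z 0.07 ctr [ 789. -360.] size [680.  25.] ang 90.0 hsv [ 20.  28. 134.]
[357. 160.] 426 z 0.153 ctr [ 695. -217.] size [55. 10.] ang 2.0 hsv [ 13.  107.5  92. ]
[437. 175.] 409 z 0.051 ctr [ 677. -506.] size [ 49. 108.] ang -90.0 hsv [109. 103.  93.]
[378. 193.] 376 z 0.038 ctr [ 605. -296.] size [82. 57.] ang 53.0 hsv [ 42.  21. 170.]
[410. 214.] 206 z 0.038 ctr [ 533. -410.] size [36. 81.] ang -56.0 hsv [110.  73.  97.]
[320. 229.] 246 z 0.046 ctr [463. -99.] size [59. 55.] ang 3.0 hsv [  1. 179. 143.]
[374. 231.] 391 z 0.037 ctr [ 469. -286.] size [81. 56.] ang 66.0 hsv [ 43.  18. 173.]
[442. 226.] 103 z 0.027 ctr [ 497. -524.] size [27. 55.] ang -80.0 hsv [110.  69.  98.]
[414. 258.] 292 z 0.09 ctr [ 377. -415.] size [71. 74.] ang -43.0 hsv [104. 102.  59.]<stdin>:17: RuntimeWarning: Mean of empty slice.
  ret = um.true_divide(
Traceback (most recent call last):
ValueError: zero-size array to reduction operation maximum which has no identity
```

```bash
python3 - <<'E' 2>&1 | grep -v Warn
from h import *
for n in ("top","scene"):
    z=np.load(f"{n}0.npz"); im,d,K,D,W=[z[k] for k in("im","d","K","D","W")]
    P=cloud(d,K,D,W); hsv=cv2.cvtColor(im,cv2.COLOR_BGR2HSV); H,S,V=cv2.split(hsv)
    X,Y,Z=P[...,0],P[...,1],P[...,2]
    C=(X>.35)&(X<.85)&(Y>.02)&(Y<.5)&(Z>.12)&(Z<.3)
    lug=(H<25)&(S>90)&C; v,u=np.where(lug)
    print(n,"lug",lug.sum(),u.mean(),v.mean(),np.median(P[lug],axis=0).round(3),P[lug].max(0).round(3))
    blk=(V<55)&C&(Z>.17); pts=P[blk]; k,L,st,c=cv2.connectedComponentsWithStats(blk.astype(np.uint8)); i=1+np.argmax(st[1:,4]); m=L==i
    v,u=np.where(m); zt=np.percentile(Z[m],95)
    q=on_plane(np.c_[u,v],zt-.013,K,D,W)[:,:2]*1000; print("bar",m.sum(),"ztop",zt.round(3),cv2.minAreaRect(q.astype(np.float32)))
    rim=C&(Z>.138)&(Z<.16)
    cn=(P[rim][:,:2]*1000).astype(np.float32); print("rim",len(cn),cv2.minEnclosingCircle(cn), np.median(P[rim][:,2]))
    lid=C&(S<60)&(V>110)&(Z<.17); print("lid",lid.sum(),np.percentile(Z[lid],[5,50,95]).round(3)); teal=C&(H>80)&(H<100)&(S>100)&(Z>.135); print("teal",teal.sum(), P[teal].mean(0).round(3), P[lid].mean(0).round(3))
    a=(P[teal].mean(0)-P[lid].mean(0))[:2]; print("dir +x caddy deg",np.degrees(np.arctan2(a[1],a[0])))
E
```

```text
top lug 45 247.17777777777778 206.55555555555554 [0.503 0.135 0.184] [0.515 0.148 0.19 ]
bar 255 ztop 0.229 ((621.9241333007812, 227.05868530273438), (31.75937843322754, 105.33450317382812), 37.36452102661133)
rim 5194 ((522.463134765625, 237.90664672851562), 214.6092987060547) 0.1503414026579215
lid 3474 [0.145 0.152 0.158]
teal 1729 [0.637 0.239 0.147] [0.539 0.173 0.152]
dir +x caddy deg 34.14552568198476
scene lug 106 393.0660377358491 181.0566037735849 [0.514 0.132 0.18 ] [0.525 0.153 0.189]
bar 344 ztop 0.226 ((628.5355224609375, 227.72744750976562), (27.455232620239258, 113.896728515625), 38.81576919555664)
rim 6365 ((530.7028198242188, 242.31719970703125), 216.338623046875) 0.15012712677201645
lid 3641 [0.148 0.152 0.155]
teal 2638 [0.656 0.225 0.145] [0.547 0.165 0.152]
dir +x caddy deg 28.78346699528394
```

Everything agrees. Caddy centre is about (0.584, 0.195) with yaw about 38°, and the lug and bar positions match that. The handle stands about 14 mm up. Three toiletries are present: clip (0.533,-0.410) at 124°, soap (0.605,-0.296) at 53°, jar (0.463,-0.099). Next I go to the lug.

```bash
cat > p.py <<'E'
from h import *
YAW=np.radians(38); C=np.array([.584,.195])
def cad(x,y): return C+np.array([x*np.cos(YAW)-y*np.sin(YAW), x*np.sin(YAW)+y*np.cos(YAW)])
def pose():
    o=get_obs(); M=R.from_rotvec(o["orientation"]).as_matrix(); return o,M
def plan(x,y,z,phi=None):
    """turn about tool z first, then shift in turned frame"""
    o,M=pose(); f=np.degrees(np.arctan2(M[1,1],M[0,1])); phi=f if phi is None else phi
    t=f-phi; M2=M@R.from_euler('z',t,degrees=True).as_matrix()
    s=M2.T@(np.array([x,y,z])-o["tcp_pos"])*100
    print("phi",f.round(1),"turn",np.round(t,1),"shift cm",s.round(2),"tcp",o["tcp_pos"].round(4),"tilt",M[:,2].round(3),"q7",o["joint_positions"][6].round(2))
E
python3 - <<'E'
from p import *
p=cad(-.105,0); print(p); plan(p[0],p[1],.26,-52)
E
```

```text
[0.50125887 0.13035555]
phi 63.7 turn 115.7 shift cm [-8.75 47.69 -6.91] tcp [0.2766 0.5599 0.1904] tilt [-0.001 -0.001 -1.   ] q7 -0.08
```

>>> {"fn": "carry_out", "kwargs": {
  "steps": [
    [0, 0, -0.6, 7, 6],
    [0, 0, -0.6, 7, 6],
    [0, 0, -0.6, 7, 6],
    [0, 0, -0.6, 7, 6],
    [0, 0, -0.6, 7, 6],
    [0, 0, -0.6, 7, 6],
    [0, 0, -0.6, 7, 6],
    [0, 0, -0.6, 7, 6],
    [0, 0, -0.6, 7, 6],
    [0, 0, -0.6, 7, 6],
    [0, 0, -0.6, 7, 6],
    [0, 0, -0.3, 7, 6]
  ]
}}

```text
time: 1.1
tcp_pos: [0.2768, 0.5604, 0.2605]
orientation: [-2.583, -1.788, 0.0]
wrist_force: [-0.2, 0.4, 0.0]
grip_width: 0.0599
finger_force: 0.0
```

>>> {"fn": "carry_out", "kwargs": {
  "steps": [
    [0, 0, 0, 7, 6],
    [0, 0, 0, 7, 6],
    [0, 0, 0, 7, 6],
    [0, 0, 0, 7, 6],
    [0, 0, 0, 3.7, 6]
  ]
}}

```text
time: 1.52
tcp_pos: [0.2766, 0.5601, 0.2597]
orientation: [2.973, 1.013, -0.001]
wrist_force: [1.0, 0.6, -0.1]
grip_width: 0.06
finger_force: 0.0
```

>>> {"fn": "carry_out", "kwargs": {
  "steps": [
    [-0.7, 4, 0, 0, 6],
    [-0.7, 4, 0, 0, 6],
    [-0.7, 4, 0, 0, 6],
    [-0.7, 4, 0, 0, 6],
    [-0.7, 4, 0, 0, 6],
    [-0.7, 4, 0, 0, 6],
    [-0.7, 4, 0, 0, 6],
    [-0.7, 4, 0, 0, 6],
    [-0.7, 4, 0, 0, 6],
    [-0.7, 4, 0, 0, 6],
    [-0.7, 4, 0, 0, 6],
    [-1.0, 3.7, 0, 0, 6]
  ]
}}

```text
time: 2.52
tcp_pos: [0.5027, 0.1289, 0.2601]
orientation: [2.97, 1.023, 0.0]
wrist_force: [1.0, 0.6, -0.1]
grip_width: 0.0602
finger_force: 0.0
```

```bash
python3 - <<'E'
from p import *
p=cad(-.105,0); plan(p[0],p[1],.162,-52)
im,d,K,D,W=cam("wrist"); cv2.imwrite("pics/w1.png",im)
P=cloud(d,K,D,W); hsv=cv2.cvtColor(im,cv2.COLOR_BGR2HSV); H,S,V=cv2.split(hsv)
lug=((H<25)&(S>110)&(P[...,2]>.158)).astype(np.uint8); n,L,st,c=cv2.connectedComponentsWithStats(lug); i=1+np.argmax(st[1:,4]); m=L==i
print("lug",st[i],c[i],np.nanpercentile(P[m][:,2],[10,50,90]))
v,u=np.where(m&(P[...,2]>.178)); q=on_plane(np.c_[u,v],.185,K,D,W)[:,:2]*1000; print(cv2.minAreaRect(q.astype(np.float32)))
E
```

```text
phi -52.0 turn 0.0 shift cm [-0.03 -0.2   9.81] tcp [0.5027 0.1289 0.2601] tilt [ 0.  0. -1.] q7 -1.08
lug [ 252  322  292   18 3185] [416.80062794 332.01507064] [0.38653017 0.38905094 0.39110113]
((423.68328857421875, -43.80723571777344), (22.878219604492188, 338.22979736328125), 37.96099853515625)
```

View pics/w1.png

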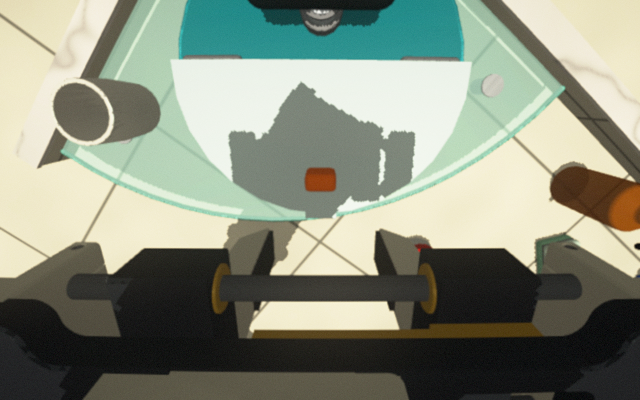

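The wrist view shows the lug at (320,180), with the hinge line level at row 58, so the yaw is right. I'll measure the lug itself, keeping to the box rows 165–195.

```bash
python3 - <<'E'
from p import *
im,d,K,D,W=cam("wrist"); P=cloud(d,K,D,W); H,S,V=cv2.split(cv2.cvtColor(im,cv2.COLOR_BGR2HSV))
m=(H<25)&(S>110); m[:150]=0;m[210:]=0;m[:,:290]=0;m[:,350:]=0
print(np.nanpercentile(P[m][:,2],[5,50,95]).round(4))
v,u=np.where(m); print(u.min(),u.max(),v.min(),v.max())
Z=P[...,2]; t=m&(Z>np.nanpercentile(P[m][:,2],95)-.006); v,u=np.where(t); print("top",v.min(),v.max())
q=on_plane(np.c_[u,v],.185,K,D,W)[:,:2]; r=cv2.minAreaRect((q*1000).astype(np.float32)); print(r, P[t].mean(0).round(4))
d2=np.array(r[0])/1000-C; print("caddy frame",d2@[np.cos(YAW),np.sin(YAW)],d2@[-np.sin(YAW),np.cos(YAW)])
# hinge edges ends: lid top plane at row~60
print("lid edge", [(on_plane([[x,59]],.153,K,D,W)[0]).round(4) for x in (175,470)])
E
```

```text
[0.1671 0.1845 0.1862]
296 326 165 187
top 169 187
((507.3333435058594, 135.51980590820312), (17.594213485717773, 28.52602195739746), 37.393653869628906) [0.5072 0.1355 0.1846]
caddy frame -0.0970338138076676 0.0003296742745171194
lid edge [array([0.5151, 0.3032, 0.153 ]), array([0.6851, 0.0815, 0.153 ])]
```

```bash
sed -i 's/\[.584,.195\]/[.586,.197]/' p.py; python3 - <<'E'
from p import *
p=cad(-.104,0); print(p); plan(p[0],p[1],.162,-52)
r,h=.116,.033
t=np.linspace(0,1.68,25); x=.012-r*np.cos(t)+h*np.sin(t); z=.148+r*np.sin(t)+h*np.cos(t)
print(np.c_[np.diff(x)*100,-np.diff(z)*100].round(2).tolist())
E
```

```text
[0.50404688 0.13297121]
phi -52.6 turn -0.6 shift cm [ 0.59 -0.78  9.85] tcp [0.504  0.1234 0.2605] tilt [ 0.002 -0.002 -1.   ] q7 -1.08
[[0.26, -0.8], [0.31, -0.78], [0.37, -0.76], [0.42, -0.73], [0.47, -0.7], [0.52, -0.67], [0.56, -0.63], [0.61, -0.59], [0.65, -0.54], [0.68, -0.5], [0.72, -0.45], [0.75, -0.4], [0.77, -0.34], [0.79, -0.29], [0.81, -0.23], [0.83, -0.17], [0.84, -0.12], [0.84, -0.06], [0.84, 0.0], [0.84, 0.06], [0.84, 0.12], [0.83, 0.18], [0.81, 0.23], [0.79, 0.29]]
```

>>> {"fn": "carry_out", "kwargs": {
  "steps": [
    [0.6, -0.8, 1.5, -0.6, 6],
    [0, 0, 2, 0, 6],
    [0, 0, 1.5, 0, 6],
    [0, 0, 0, 0, 6],
    [0, 0, 0, 0, 6],
    [0, 0, 0, 0, 6]
  ]
}}

```text
time: 3.12
tcp_pos: [0.5021, 0.1411, 0.2109]
orientation: [2.965, 1.039, 0.001]
wrist_force: [-0.0, -0.6, 1.1]
grip_width: 0.0601
finger_force: 0.0
```

```bash
python3 - <<'E'
from p import *
p=cad(-.104,0); plan(p[0],p[1],.162,-52)
im,d,K,D,W=cam("wrist"); P=cloud(d,K,D,W); H,S,V=cv2.split(cv2.cvtColor(im,cv2.COLOR_BGR2HSV))
Z=P[...,2]; m=(H<25)&(S>110)&(Z>.176)&(Z<.2)
v,u=np.where(m); q=on_plane(np.c_[u,v],.185,K,D,W)[:,:2]; r=cv2.minAreaRect((q*1000).astype(np.float32)); print(r,m.sum(),u.mean(),v.mean())
p=cad(-.104,0); plan(p[0],p[1],.162,-52)
E
```

```text
phi -51.4 turn 0.6 shift cm [-0.35  0.76  4.89] tcp [0.5021 0.1411 0.2109] tilt [ 0.001  0.    -1.   ] q7 -1.06
((508.16387939453125, 136.48512268066406), (19.463783264160156, 28.67160987854004), 38.587398529052734) 808 331.65841584158414 205.7549504950495
phi -51.4 turn 0.6 shift cm [-0.38  0.75  4.91] tcp [0.5024 0.1412 0.2111] tilt [ 0.001  0.001 -1.   ] q7 -1.06
```

```bash
sed -i 's/\[.586,.197\]/[.587,.198]/' p.py; python3 -c "
from p import *
p=cad(-.104,0); plan(p[0],p[1],.162,-52)"
```

```text
phi -51.4 turn 0.6 shift cm [-0.24  0.73  4.91] tcp [0.5024 0.1412 0.2111] tilt [ 0.001  0.001 -1.   ] q7 -1.06
```

>>> {"fn": "carry_out", "kwargs": {
  "steps": [
    [-0.2, 0.7, 1.5, 0.6, 6],
    [0, 0, 1.5, 0, 6],
    [0, 0, 1.2, 0, 6],
    [0, 0, 0.7, 0, 6],
    [0, 0, 0, 0, 5],
    [0, 0, 0, 0, 4],
    [0, 0, 0, 0, 2],
    [0, 0, 0, 0, 2],
    [0, 0, 0, 0, 1],
    [0, 0, 0, 0, 1],
    [0, 0, 0, 0, 1]
  ]
}}

```text
time: 4.08
tcp_pos: [0.5047, 0.1343, 0.1614]
orientation: [-2.97, -1.023, -0.001]
wrist_force: [0.5, 0.9, -0.6]
grip_width: 0.018
finger_force: 0.0
```

```bash
python3 -c "
from p import *
p=cad(-.104,0); plan(p[0],p[1],.162,-52)"
```

```text
phi -52.0 turn 0.0 shift cm [ 0.    0.05 -0.06] tcp [0.5047 0.1343 0.1614] tilt [ 0.  0. -1.] q7 -1.01
```

The fingers closed past 30 mm with no force. I'll look before going on.

>>> {"fn": "carry_out", "kwargs": {
  "steps": [
    [0, 0, 0, 0, 1],
    [0, 0, 0, 0, 1]
  ]
}}

```text
time: 4.25
tcp_pos: [0.5047, 0.1343, 0.1612]
orientation: [-2.97, -1.023, -0.0]
wrist_force: [0.7, 1.1, -0.7]
grip_width: 0.0106
finger_force: 0.0
```

```bash
python3 -c "
from p import *
o,M=pose(); print(o['grip_width'],o['finger_force'],o['tcp_pos'])
im,d,K,D,W=cam('wrist'); a=im
s=cam('scene')[0][130:280,340:540]
cv2.imwrite('pics/w2.png',np.hstack([cv2.resize(a,(480,300)),cv2.resize(s,(300,300))]))"
```

```text
0.010582569525143347 0.0 [0.50465149 0.13425883 0.16120573]
```

View pics/w2.png

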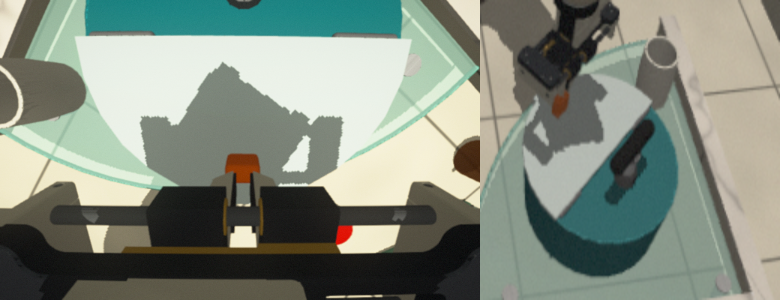

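```bash
python3 -c "
from p import *
im,d,K,D,W=cam('wrist'); P=cloud(d,K,D,W); o,M=pose()
print(np.array(get_calibration('wrist')['T_tool_cam']).round(4))
for v in range(200,300,8):
  row=[]
  for u in (306,310,314,322,334,338):
    q=(P[v,u]-o['tcp_pos'])@M*1000; row.append((q.round(0).tolist(), im[v,u].tolist()))
  print(v,row[1],row[3],row[5])
"
```

```text
[[-2.000e-04 -9.515e-01 -3.077e-01  8.350e-02]
 [ 1.000e+00 -1.000e-04 -2.000e-04  1.000e-03]
 [ 1.000e-04 -3.077e-01  9.515e-01 -1.939e-01]
 [ 0.000e+00  0.000e+00  0.000e+00  1.000e+00]]
200 ([13.0, -9.0, 8.0], [115, 126, 119]) ([13.0, -0.0, 7.0], [116, 128, 121]) ([13.0, 11.0, 8.0], [118, 129, 121])
208 ([11.0, -9.0, -3.0], [12, 48, 115]) ([10.0, -0.0, -2.0], [23, 53, 120]) ([11.0, 11.0, -3.0], [12, 49, 115])
216 ([11.0, -8.0, -18.0], [8, 49, 118]) ([11.0, -0.0, -18.0], [7, 47, 115]) ([11.0, 10.0, -18.0], [13, 51, 119])
224 ([8.0, -8.0, -24.0], [7, 57, 145]) ([8.0, -0.0, -23.0], [3, 58, 142]) ([8.0, 10.0, -23.0], [9, 61, 148])
232 ([11.0, -7.0, -42.0], [74, 91, 93]) ([3.0, -0.0, -24.0], [0, 55, 142]) ([11.0, 9.0, -43.0], [77, 93, 99])
240 ([9.0, -7.0, -48.0], [56, 69, 72]) ([-2.0, -0.0, -26.0], [4, 60, 145]) ([11.0, 9.0, -52.0], [66, 81, 85])
248 ([10.0, -6.0, -58.0], [46, 52, 56]) ([-26.0, -0.0, 8.0], [117, 129, 123]) ([10.0, 8.0, -59.0], [52, 60, 61])
256 ([10.0, -6.0, -66.0], [30, 32, 33]) ([-33.0, -0.0, 8.0], [114, 126, 119]) ([10.0, 8.0, -67.0], [34, 39, 42])
264 ([10.0, -5.0, -74.0], [19, 17, 21]) ([-40.0, -0.0, 7.0], [114, 126, 117]) ([9.0, 8.0, -73.0], [22, 25, 26])
272 ([9.0, -5.0, -79.0], [23, 21, 24]) ([-147.0, -2.0, 161.0], [166, 196, 204]) ([10.0, 7.0, -80.0], [17, 19, 20])
280 ([31.0, -3.0, -117.0], [38, 42, 41]) ([31.0, 0.0, -117.0], [42, 44, 45]) ([31.0, 5.0, -117.0], [41, 44, 44])
288 ([29.0, -3.0, -119.0], [43, 49, 48]) ([30.0, 0.0, -120.0], [47, 51, 50]) ([29.0, 5.0, -119.0], [45, 49, 47])
296 ([26.0, -3.0, -119.0], [41, 45, 43]) ([27.0, 0.0, -120.0], [45, 48, 47]) ([26.0, 5.0, -118.0], [45, 46, 46])
```

>>> {"fn": "carry_out", "kwargs": {
  "steps": [
    [0, 0, -2, 0, 5],
    [0, 0, -3, 0, 5],
    [0, 0, -3, 0, 5],
    [0, 0, 0, 0, 5],
    [0, 0, 0, 0, 5],
    [0, 0, 0, 0, 5],
    [0, 0, 0, 0, 5]
  ]
}}

```text
time: 4.98
tcp_pos: [0.5039, 0.1342, 0.2401]
orientation: [2.97, 1.023, -0.003]
wrist_force: [0.0, 0.8, -0.6]
grip_width: 0.0489
finger_force: 0.0
```

```bash
python3 -c "
from p import *
o,M=pose(); print(o['grip_width'],o['tcp_pos'])
im,d,K,D,W=cam('wrist'); P=cloud(d,K,D,W); T=((P-o['tcp_pos'])@M)*1000
m=(abs(T[...,0])<30)&(abs(T[...,1])<60)&(T[...,2]<25)&(T[...,2]>-60)
k,L,st,c=cv2.connectedComponentsWithStats(m.astype(np.uint8))
for i in range(1,k):
  if st[i,4]>30: print(st[i],c[i].round(),np.percentile(T[L==i],[1,50,99],axis=0).round(0).tolist())
Kd=K[0,0],K[1,2]; print(Kd)
cv2.imwrite('pics/w3.png',im[130:360,150:500])
"
```

```text
0.048912956372927856 [0.50386016 0.13416895 0.24013132]
[244 228  40  47 721] [269. 244.] [[-9.0, -40.0, -60.0], [11.0, -27.0, -50.0], [12.0, -24.0, -36.0]]
[364 228  41  47 723] [378. 244.] [[-9.0, 25.0, -60.0], [11.0, 29.0, -51.0], [12.0, 41.0, -36.0]]
(np.float64(295.0218908295584), np.float64(192.9024300098004))
```

View pics/w3.png

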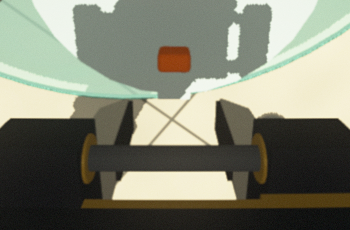

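```bash
python3 -c "
from p import *
o,M=pose(); print(o['grip_width'],o['tcp_pos'])
im,d,K,D,W=cam('wrist'); P=cloud(d,K,D,W); T=((P-o['tcp_pos'])@M)*1000
for v in range(228,400,12):
  print(v,[T[v,u].round(0).astype(int).tolist() for u in (40,160,240,262,276,320)])
"
```

```text
0.04941964852460696 [0.50385319 0.13411754 0.24005433]
228 [[-118, -468, 240], [-117, -265, 240], [-116, -134, 239], [-99, -90, 202], [11, -27, -36], [-46, -3, 87]]
240 [[-139, -474, 239], [-138, -268, 239], [-138, -136, 241], [11, -32, -52], [10, -25, -49], [-138, -5, 240]]
252 [[-162, -482, 240], [36, -52, -110], [37, -26, -110], [11, -29, -65], [7, -24, -57], [-160, -5, 240]]
264 [[37, -84, -119], [36, -49, -117], [34, -25, -114], [11, -27, -76], [1, -24, -58], [-182, -5, 239]]
276 [[37, -78, -125], [36, -45, -123], [32, -25, -116], [31, -18, -115], [30, -14, -114], [31, 0, -115]]
288 [[34, -77, -127], [34, -44, -126], [30, -24, -120], [29, -18, -119], [30, -13, -119], [30, 0, -119]]
300 [[31, -77, -128], [30, -45, -125], [25, -24, -119], [25, -18, -119], [25, -14, -119], [26, 0, -120]]
312 [[35, -68, -137], [26, -45, -126], [17, -26, -115], [-5, -26, -89], [-281, -85, 240], [-279, -6, 239]]
324 [[34, -66, -140], [22, -46, -126], [14, -26, -117], [-10, -26, -90], [-307, -86, 239], [-306, -6, 239]]
336 [[30, -67, -140], [18, -47, -126], [23, -22, -131], [22, -16, -130], [22, -12, -130], [22, 0, -130]]
348 [[29, -65, -142], [26, -39, -138], [25, -20, -138], [26, -14, -138], [26, -11, -138], [25, 0, -137]]
360 [[27, -64, -144], [26, -37, -142], [26, -19, -141], [25, -14, -140], [25, -10, -140], [25, 0, -141]]
372 [[24, -64, -144], [24, -36, -144], [24, -18, -143], [25, -13, -144], [24, -10, -143], [25, 0, -144]]
384 [[21, -65, -144], [25, -35, -147], [24, -17, -146], [25, -12, -147], [26, -9, -148], [26, 0, -147]]
396 [[17, -66, -145], [25, -33, -150], [24, -17, -149], [25, -12, -149], [26, -9, -150], [26, 0, -150]]
```

The depth profile shows the whole hand sits 36 mm further back than the declared TCP. The tips are at tool z of about -36 and the body at about -102, where -66 was stated. So true tip height = TCP z + 0.036, and I'll use that from here.

```bash
python3 -c "
from p import *
p=cad(-.104,0)-np.array([.788,.616])*.001; plan(p[0],p[1],.126,-52)"
```

```text
phi -52.0 turn 0.0 shift cm [-0.    0.08 11.41] tcp [0.504  0.1341 0.2401] tilt [-0.002 -0.001 -1.   ] q7 -1.07
```

>>> {"fn": "carry_out", "kwargs": {
  "steps": [
    [0, 0, 2.5, 0, 5],
    [0, 0, 2.5, 0, 5],
    [0, 0, 2.5, 0, 5],
    [0, 0, 2, 0, 5],
    [0, 0, 1, 0, 5],
    [0, 0, 0.5, 0, 5],
    [0, 0, 0.4, 0, 5],
    [0, 0, 0, 0, 5],
    [0, 0, 0, 0, 5]
  ]
}}

```text
time: 5.83
tcp_pos: [0.5052, 0.1343, 0.1279]
orientation: [-2.97, -1.023, -0.002]
wrist_force: [-0.9, -0.7, 0.2]
grip_width: 0.0498
finger_force: 0.0
```

>>> {"fn": "carry_out", "kwargs": {
  "steps": [
    [0, 0, 0, 0, 3],
    [0, 0, 0, 0, 2],
    [0, 0, 0, 0, 2],
    [0, 0, 0, 0, 2],
    [0, 0, 0, 0, 2],
    [0, 0, 0, 0, 2]
  ]
}}

```text
time: 6.33
tcp_pos: [0.5045, 0.1348, 0.1275]
orientation: [-2.969, -1.023, -0.001]
wrist_force: [-3.9, 2.0, 6.3]
grip_width: 0.03
finger_force: 30.0
```

The lug is gripped (30 mm, 30 N), so the offset is confirmed. Now the opening arc.

>>> {"fn": "carry_out", "kwargs": {
  "steps": [
    [0.3, 0, -0.8, 0, 2],
    [0.3, 0, -0.8, 0, 2],
    [0.35, 0, -0.75, 0, 2],
    [0.4, 0, -0.75, 0, 2],
    [0.45, 0, -0.7, 0, 2],
    [0.5, 0, -0.65, 0, 2],
    [0.55, 0, -0.65, 0, 2],
    [0.6, 0, -0.6, 0, 2],
    [0.65, 0, -0.55, 0, 2],
    [0.7, 0, -0.5, 0, 2],
    [0.7, 0, -0.45, 0, 2],
    [0.75, 0, -0.4, 0, 2]
  ]
}}

```text
time: 7.33
tcp_pos: [0.5543, 0.1731, 0.2039]
orientation: [-2.97, -1.023, -0.0]
wrist_force: [-3.7, -0.4, -1.5]
grip_width: 0.0298
finger_force: 30.0
```

>>> {"fn": "carry_out", "kwargs": {
  "steps": [
    [0.75, 0, -0.35, 0, 2],
    [0.8, 0, -0.3, 0, 2],
    [0.8, 0, -0.25, 0, 2],
    [0.85, 0, -0.15, 0, 2],
    [0.85, 0, -0.1, 0, 2],
    [0.85, 0, -0.05, 0, 2],
    [0.85, 0, 0, 0, 2],
    [0.85, 0, 0.05, 0, 2],
    [0.85, 0, 0.1, 0, 2],
    [0.8, 0, 0.2, 0, 2],
    [0, 0, 0, 0, 2]
  ]
}}

```text
time: 8.25
tcp_pos: [0.621, 0.2244, 0.2114]
orientation: [2.969, 1.023, 0.004]
wrist_force: [0.1, -1.1, 5.4]
grip_width: 0.0297
finger_force: 30.0
```

```bash
python3 -c "
from p import *
plan(*cad(.055,0),.226,-52)
s=cam('scene')[0][80:290,330:570]; cv2.imwrite('pics/s4.png',cv2.resize(s,(480,420)))"
```

```text
phi -52.0 turn 0.0 shift cm [ 1.2  -0.01 -1.45] tcp [0.621  0.2244 0.2114] tilt [ 0.002 -0.    -1.   ] q7 -1.05
```

View pics/s4.png

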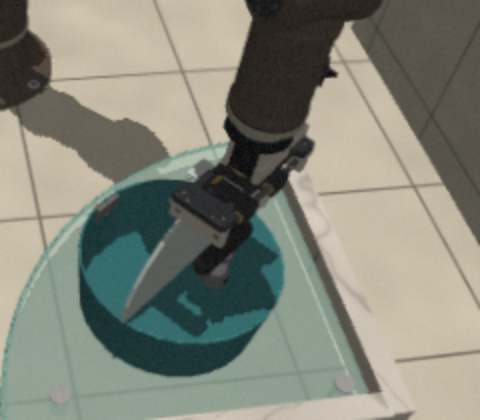

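>>> {"fn": "carry_out", "kwargs": {
  "steps": [
    [0.8, 0, 0.2, 0, 2],
    [0.8, 0, 0.2, 0, 2],
    [0.3, 0, 0.1, 0, 2],
    [0, 0, 0, 0, 2],
    [0, 0, 0, 0, 2]
  ]
}}

```text
time: 8.72
tcp_pos: [0.6339, 0.2344, 0.2059]
orientation: [2.97, 1.022, -0.002]
wrist_force: [1.3, -3.8, -3.3]
grip_width: 0.0298
finger_force: 30.0
```

>>> {"fn": "carry_out", "kwargs": {
  "steps": [
    [0, 0, 0, 0, 4],
    [0, 0, 0, 0, 5],
    [0, 0, 0, 0, 5],
    [0, 0, -0.5, 0, 5],
    [0, 0, -1.5, 0, 5],
    [0, 0, -3, 0, 5],
    [0, 0, -4, 0, 8],
    [0, 0, -2, 0, 8],
    [0, 0, 0, 0, 8],
    [0, 0, 0, 0, 8]
  ]
}}

```text
time: 9.55
tcp_pos: [0.6345, 0.2357, 0.3187]
orientation: [-2.969, -1.024, -0.006]
wrist_force: [-0.7, -0.7, -0.3]
grip_width: 0.0719
finger_force: 0.0
```

```bash
python3 - <<'E'
from p import *
o,M=pose(); print(o["wrist_force"].round(1))
im,d,K,D,W=cam("top"); P=cloud(d,K,D,W); hsv=cv2.cvtColor(im,cv2.COLOR_BGR2HSV)
X,Y,Z=[P[...,i] for i in range(3)]
up=((X>.3)&(X<.75)&(Y<-.02)&(Y>-.7)&(Z>.007)&(Z<.2)).astype(np.uint8)
k,L,st,c=cv2.connectedComponentsWithStats(up)
for i in range(1,k):
    if st[i,4]<25: continue
    m=L==i; zt=np.nanpercentile(Z[m],90); v,u=np.where(m&(Z>zt-.015))
    pts=on_plane(np.c_[u,v],zt,K,D,W)[:,:2].astype(np.float32); r=cv2.minAreaRect(pts*1000); print(c[i].round(),zt.round(3),np.round(r[0]),np.round(r[1]),round(r[2]))
# lid: points above caddy in caddy frame
q=(P[...,:2]-C)@np.array([[np.cos(YAW),-np.sin(YAW)],[np.sin(YAW),np.cos(YAW)]])
im2,d2,K2,D2,W2=cam("scene"); cv2.imwrite("pics/s5.png",cv2.resize(im2[60:290,330:570],(480,460)))
E
```

```text
[-0.7 -0.7 -0.3]
[357. 160.] 0.153 [ 695. -217.] [55. 10.] 2
[306. 168.] 0.044 [657. -39.] [ 45. 183.] 86
[437. 175.] 0.051 [ 677. -505.] [ 49. 108.] 0
[377. 193.] 0.037 [ 605. -296.] [82. 57.] 54
[410. 215.] 0.038 [ 534. -410.] [36. 80.] 33
[320. 230.] 0.045 [464. -99.] [59. 55.] 3
[374. 232.] 0.037 [ 469. -286.] [81. 56.] 66
[442. 227.] 0.027 [ 497. -524.] [27. 55.] 10
[414. 258.] 0.089 [ 377. -415.] [71. 74.] 47
```

View pics/s5.png

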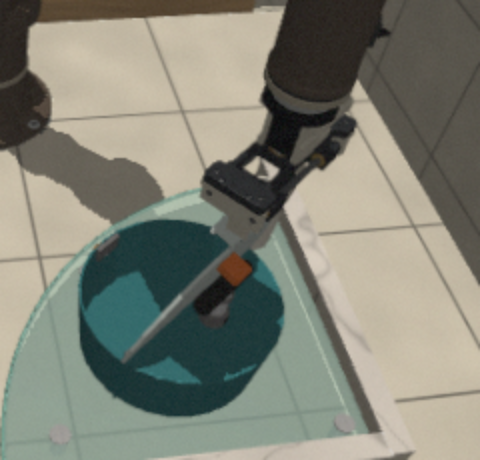

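The lid leans open on its own with the lug behind it, and nothing on the bench has been disturbed. Cream jar next.

```bash
python3 -c "
from p import *
plan(.4635,-.099,.20,-52)"
```

```text
phi -52.0 turn 0.0 shift cm [-33.97  15.92  11.61] tcp [0.6333 0.2356 0.316 ] tilt [-0.001  0.    -1.   ] q7 -1.09
```

>>> {"fn": "carry_out", "kwargs": {
  "steps": [
    [-3, 1.4, 0, 0, 8],
    [-3, 1.4, 0, 0, 8],
    [-3, 1.4, 0, 0, 8],
    [-3, 1.4, 0, 0, 8],
    [-3, 1.4, 0, 0, 8],
    [-3, 1.4, 0, 0, 8],
    [-3, 1.4, 1, 0, 8],
    [-3, 1.4, 2, 0, 8],
    [-3, 1.4, 2, 0, 8],
    [-3, 1.4, 3, 0, 8],
    [-3, 1.4, 3, 0, 8],
    [-1, 0.5, 0.6, 0, 8]
  ]
}}

```text
time: 10.65
tcp_pos: [0.4602, -0.0984, 0.2005]
orientation: [-2.97, -1.017, 0.01]
wrist_force: [-0.7, -0.2, -0.6]
grip_width: 0.0801
finger_force: 0.0
```

>>> {"fn": "carry_out", "kwargs": {
  "steps": [
    [0, 0, 0, 0, 8],
    [0, 0, 0, 0, 8],
    [0, 0, 0, 0, 8]
  ]
}}

```text
time: 10.9
tcp_pos: [0.4665, -0.0944, 0.2049]
orientation: [-2.97, -1.025, -0.001]
wrist_force: [0.9, 0.2, 0.6]
grip_width: 0.0801
finger_force: 0.0
```

```bash
cat > jar.py <<'E'
from p import *
plan(.4635,-.099,-.024,-52)
im,d,K,D,W=cam("wrist"); P=cloud(d,K,D,W); H,S,V=cv2.split(cv2.cvtColor(im,cv2.COLOR_BGR2HSV)); Z=P[...,2]
m=((H<8)|(H>172))&(S>120)&(Z>.03)&(Z<.055); m=m.astype(np.uint8); k,L,st,c=cv2.connectedComponentsWithStats(m); i=1+np.argmax(st[1:,4])
v,u=np.where((L==i)&(Z>.038)); q=on_plane(np.c_[u,v],.042,K,D,W)[:,:2]; 
(cx,cy),r=cv2.minEnclosingCircle((q*1000).astype(np.float32)); print("jar",cx,cy,r,np.median(Z[L==i])); plan(cx/1000,cy/1000,-.024,-52)
E
python3 jar.py
```

```text
phi -51.9 turn 0.1 shift cm [-0.53  0.18 22.89] tcp [ 0.4665 -0.0944  0.2049] tilt [ 0.  0. -1.] q7 -0.62
jar 466.792724609375 -98.86813354492188 29.792442321777344 0.04227457277839025
phi -51.9 turn 0.1 shift cm [-0.31  0.35 22.91] tcp [ 0.4668 -0.0942  0.2051] tilt [ 0.001  0.    -1.   ] q7 -0.62
```

>>> {"fn": "carry_out", "kwargs": {
  "steps": [
    [-0.4, 0.3, 3, 0, 8.4],
    [0, 0, 4, 0, 8.4],
    [0, 0, 4, 0, 8.4],
    [0, 0, 4, 0, 8.4],
    [0, 0, 3, 0, 8.4],
    [0, 0, 2.5, 0, 8.4],
    [0, 0, 1.5, 0, 8.4],
    [0, 0, 0.6, 0, 8.4],
    [0, 0, 0, 0, 8.4],
    [0, 0, 0, 0, 6],
    [0, 0, 0, 0, 5],
    [0, 0, 0, 0, 5]
  ]
}}

```text
time: 11.95
tcp_pos: [0.4657, -0.1001, -0.0202]
orientation: [2.969, 1.024, 0.004]
wrist_force: [-0.3, 0.5, -0.1]
grip_width: 0.0684
finger_force: 0.0
```

>>> {"fn": "carry_out", "kwargs": {
  "steps": [
    [0, 0, 0, 0, 5],
    [0, 0, 0, 0, 5]
  ]
}}

```text
time: 12.12
tcp_pos: [0.4653, -0.1001, -0.0205]
orientation: [2.97, 1.023, 0.003]
wrist_force: [-0.7, 0.4, 7.3]
grip_width: 0.0596
finger_force: 30.0
```

>>> {"fn": "carry_out", "kwargs": {
  "steps": [
    [0, 0, -1, 0, 5],
    [0, 0, -3, 0, 5],
    [0, 0, -4, 0, 5],
    [0, 0, -4, 0, 5],
    [0, 0, -4, 0, 5],
    [0, 0, -4, 0, 5],
    [0, 0, -1.5, 0, 5],
    [0, 0, 0, 0, 5],
    [0, 0, 0, 0, 5]
  ]
}}

```text
time: 12.87
tcp_pos: [0.4647, -0.1001, 0.1945]
orientation: [-2.97, -1.023, -0.004]
wrist_force: [-0.0, -0.2, -1.5]
grip_width: 0.0592
finger_force: 30.0
```

```bash
python3 -c "
from p import *
o,M=pose(); print(o['grip_width'],o['finger_force']); plan(*cad(-.05,-.06),.054,-52)"
```

```text
0.05916369480344876 29.999876618385315
phi -52.0 turn 0.0 shift cm [22.96 -9.97 14.1 ] tcp [ 0.4647 -0.1001  0.1945] tilt [ 0.002  0.001 -1.   ] q7 -0.58
```

>>> {"fn": "carry_out", "kwargs": {
  "steps": [
    [1.5, -0.7, 0, 0, 5],
    [3, -1.3, 0, 0, 5],
    [3.5, -1.5, 0, 0, 5],
    [3.5, -1.5, 0, 0, 5],
    [3.5, -1.5, 0, 0, 5],
    [3.5, -1.5, 0, 0, 5],
    [3, -1.3, 0, 0, 5],
    [1.5, -0.7, 0, 0, 5],
    [0, 0, 0, 0, 5],
    [0, 0, 0, 0, 5]
  ]
}}

```text
time: 13.7
tcp_pos: [0.583, 0.1204, 0.1914]
orientation: [2.969, 1.025, -0.006]
wrist_force: [-0.3, -0.5, -0.2]
grip_width: 0.0594
finger_force: 30.0
```

>>> {"fn": "carry_out", "kwargs": {
  "steps": [
    [0, 0, 2.5, 0, 5],
    [0, 0, 3, 0, 5],
    [0, 0, 3.5, 0, 5],
    [0, 0, 3, 0, 5],
    [0, 0, 1.5, 0, 5],
    [0, 0, 0.5, 0, 5],
    [0, 0, 0, 0, 5],
    [0, 0, 0, 0, 5],
    [0, 0, 0, 0, 6.8],
    [0, 0, 0, 0, 6.8],
    [0, 0, 0, 0, 6.8]
  ]
}}

```text
time: 14.62
tcp_pos: [0.585, 0.1203, 0.0549]
orientation: [-2.97, -1.023, -0.003]
wrist_force: [0.1, 0.8, 0.4]
grip_width: 0.0678
finger_force: 0.0
```

>>> {"fn": "carry_out", "kwargs": {
  "steps": [
    [0, 0, 0, 0, 6.8],
    [0, 0, -2, 0, 6.8],
    [0, 0, -4, 0, 6.8],
    [0, 0, -4, 0, 6.8],
    [0, 0, -4, 0, 6.8],
    [0, 0, -4, 0, 6.8],
    [0, 0, 0, 0, 6.8],
    [0, 0, 0, 0, 6.8]
  ]
}}

```text
time: 15.28
tcp_pos: [0.5858, 0.1203, 0.2366]
orientation: [-2.97, -1.023, -0.009]
wrist_force: [0.3, 0.4, -0.7]
grip_width: 0.0679
finger_force: 0.0
```

```bash
python3 - <<'E'
from p import *
im,d,K,D,W=cam("wrist"); P=cloud(d,K,D,W); H,S,V=cv2.split(cv2.cvtColor(im,cv2.COLOR_BGR2HSV)); 
m=((H<8)|(H>172))&(S>120)&(V>60)
k,L,st,c=cv2.connectedComponentsWithStats(m.astype(np.uint8)); i=1+np.argmax(st[1:,4]); p=np.nanmedian(P[L==i],axis=0); dd=p[:2]-C
print("red",st[i],p.round(3),"caddy", dd@[np.cos(YAW),np.sin(YAW)],dd@[-np.sin(YAW),np.cos(YAW)])
plan(.533,-.410,.2,34); plan(.605,-.296,.2,-37); plan(.605,-.296,.2,-127)
E
```

```text
red [ 300  145   49   49 1891] [0.589 0.121 0.087] caddy -0.04611489777653489 -0.061542061341591646
phi -52.0 turn -86.0 shift cm [-41.09 -33.93   3.38] tcp [0.5845 0.1204 0.2346] tilt [ 0.002  0.001 -1.   ] q7 -0.91
phi -52.0 turn -15.0 shift cm [-32.03  26.69   3.41] tcp [0.5845 0.1204 0.2346] tilt [ 0.002  0.001 -1.   ] q7 -0.91
phi -52.0 turn 75.0 shift cm [26.69 32.03  3.41] tcp [0.5845 0.1204 0.2346] tilt [ 0.002  0.001 -1.   ] q7 -0.91
```

The jar is in (caddy frame -46, -62). Next the soap box, the one farthest from the base. I'll grip it 15 mm off centre so the wrist camera clears the pump.

>>> {"fn": "carry_out", "kwargs": {
  "steps": [
    [0, 0, 0, -7, 7],
    [0, 0, 0, -7, 7],
    [0, 0, 0, -1, 7],
    [0, 0, 0, 0, 7]
  ]
}}

```text
time: 15.67
tcp_pos: [0.5834, 0.12, 0.2325]
orientation: [-2.812, -1.399, 0.003]
wrist_force: [0.0, 0.1, -0.1]
grip_width: 0.0697
finger_force: 0.0
```

>>> {"fn": "carry_out", "kwargs": {
  "steps": [
    [-1.5, 1.2, 0, 0, 7],
    [-3, 2.5, 0, 0, 7],
    [-3.2, 2.6, 0, 0, 7],
    [-3.2, 2.6, 0, 0, 7],
    [-3.2, 2.6, 0, 0, 7],
    [-3.2, 2.6, 0, 0, 7],
    [-3.2, 2.6, 0, 0, 7],
    [-3.2, 2.6, 0, 0, 7],
    [-3.2, 2.6, 0, 0, 7],
    [-3.2, 2.6, 0, 0, 7],
    [-2, 1.6, 0, 0, 7],
    [-1.5, 0, 0, 0, 7]
  ]
}}

```text
time: 16.67
tcp_pos: [0.5896, -0.3098, 0.2324]
orientation: [2.816, 1.39, -0.004]
wrist_force: [-0.1, 0.6, -0.8]
grip_width: 0.0701
finger_force: 0.0
```

>>> {"fn": "carry_out", "kwargs": {
  "steps": [
    [0, 0, 0, 0, 7],
    [0, 0, 0, 0, 7],
    [0, 0, 0, 0, 7]
  ]
}}

```text
time: 16.92
tcp_pos: [0.5911, -0.3031, 0.2332]
orientation: [-2.81, -1.402, -0.001]
wrist_force: [-0.2, 0.7, 0.4]
grip_width: 0.0701
finger_force: 0.0
```

```bash
cat > look.py <<'E'
from p import *
import sys
def look(x0,y0,zt,rad=.06):
    im,d,K,D,W=cam("wrist"); P=cloud(d,K,D,W); 
    m=((np.hypot(P[...,0]-x0,P[...,1]-y0)<rad)&(P[...,2]>zt-.008)&(P[...,2]<zt+.01)).astype(np.uint8)
    k,L,st,c=cv2.connectedComponentsWithStats(m); i=1+np.argmax(st[1:,4]); v,u=np.where(L==i)
    q=on_plane(np.c_[u,v],zt,K,D,W)[:,:2]; r=cv2.minAreaRect((q*1000).astype(np.float32)); b=cv2.boxPoints(r); e=max([b[1]-b[0],b[2]-b[1]],key=np.linalg.norm)
    a=np.degrees(np.arctan2(e[1],e[0])); print("ctr",np.round(r[0],1),"size",np.round(r[1],1),"long ang",a.round(1),"px",c[i].round(),"z",np.median(P[...,2][L==i]).round(4)); return np.array(r[0])/1000,a,im
E
python3 - <<'E'
from look import *
c,a,im=look(.605,-.296,.034); cv2.imwrite("pics/w6.png",im)
a=a%180; f=a-90; u=np.array([np.cos(np.radians(a)),np.sin(np.radians(a))]); 
print(f); plan(*(c-.015*u),-.020,f); plan(*c,-.020,f)
E
```

```text
ctr [ 607.8 -297.9] size [81.1 55.2] long ang 53.3 px [331. 151.] z 0.034
-36.73792
phi -36.9 turn -0.1 shift cm [-0.16  1.05 25.34] tcp [ 0.5914 -0.3027  0.2334] tilt [ 0.     0.002 -1.   ] q7 0.05
phi -36.9 turn -0.1 shift cm [ 1.34  1.05 25.34] tcp [ 0.5914 -0.3027  0.2334] tilt [ 0.     0.002 -1.   ] q7 0.05
```

>>> {"fn": "carry_out", "kwargs": {
  "steps": [
    [-0.2, 0.5, 2, 0, 7.5],
    [0, 0.5, 4, 0, 7.5],
    [0, 0, 4, 0, 7.5],
    [0, 0, 4, 0, 7.5],
    [0, 0, 4, 0, 7.5],
    [0, 0, 3.5, 0, 7.5],
    [0, 0, 2, 0, 7.5],
    [0, 0, 1.2, 0, 7.5],
    [0, 0, 0.6, 0, 7.5],
    [0, 0, 0, 0, 7.5],
    [0, 0, 0, 0, 7.5]
  ]
}}

```text
time: 17.88
tcp_pos: [0.5984, -0.3129, -0.018]
orientation: [2.81, 1.402, 0.002]
wrist_force: [0.7, -0.1, 1.4]
grip_width: 0.0752
finger_force: 0.0
```

>>> {"fn": "carry_out", "kwargs": {
  "steps": [
    [0, 0, 0, 0, 5],
    [0, 0, 0, 0, 4.5],
    [0, 0, 0, 0, 4.5],
    [0, 0, 0, 0, 4.5],
    [0, 0, 0, 0, 4.5],
    [0, 0, 0, 0, 4.5]
  ]
}}

```text
time: 18.38
tcp_pos: [0.5978, -0.3131, -0.0183]
orientation: [2.811, 1.402, 0.002]
wrist_force: [-0.7, 2.2, 6.7]
grip_width: 0.0558
finger_force: 30.0
```

>>> {"fn": "carry_out", "kwargs": {
  "steps": [
    [0, 0, -1, 0, 4.5],
    [0, 0, -3, 0, 4.5],
    [0, 0, -4, 0, 4.5],
    [0, 0, -4, 0, 4.5],
    [0, 0, -4, 0, 4.5],
    [0, 0, -4, 0, 4.5],
    [0, 0, -2, 5, 4.5],
    [0, 0, 0, 5, 4.5],
    [0, 0, 0, 5, 4.5],
    [0, 0, 0, 0, 4.5],
    [0, 0, 0, 0, 4.5]
  ]
}}

```text
time: 19.3
tcp_pos: [0.597, -0.3127, 0.2008]
orientation: [-2.969, -1.027, 0.001]
wrist_force: [0.6, -0.3, -1.8]
grip_width: 0.0557
finger_force: 30.0
```

```bash
python3 -c "
from p import *
o,M=pose(); print(o['grip_width'],o['finger_force']); plan(*cad(-.065,.008),.054,-52)"
```

```text
0.055650699082207815 29.96484126895666
phi -51.8 turn 0.2 shift cm [ 24.16 -41.66  14.69] tcp [ 0.597  -0.3127  0.2008] tilt [-0.  0. -1.] q7 -0.15
```

>>> {"fn": "carry_out", "kwargs": {
  "steps": [
    [1, -1.8, 0, 0, 4.5],
    [2, -3.4, 0, 0, 4.5],
    [2.1, -3.6, 0, 0, 4.5],
    [2.1, -3.6, 0, 0, 4.5],
    [2.1, -3.6, 0, 0, 4.5],
    [2.1, -3.6, 0, 0, 4.5],
    [2.1, -3.6, 0, 0, 4.5],
    [2.1, -3.6, 0, 0, 4.5],
    [2.1, -3.6, 0, 0, 4.5],
    [2.1, -3.6, 0, 0, 4.5],
    [2.1, -3.6, 0, 0, 4.5],
    [2.2, -3.8, 0, 0, 4.5]
  ]
}}

```text
time: 20.3
tcp_pos: [0.5317, 0.1612, 0.2008]
orientation: [-2.969, -1.028, 0.0]
wrist_force: [1.1, -0.3, -1.0]
grip_width: 0.0557
finger_force: 30.0
```

>>> {"fn": "carry_out", "kwargs": {
  "steps": [
    [0, 0, 0, 0, 4.5],
    [0, 0, 0, 0, 4.5],
    [0, 0, 0, 0, 4.5]
  ]
}}

```text
time: 20.55
tcp_pos: [0.5324, 0.1588, 0.2006]
orientation: [2.969, 1.026, -0.001]
wrist_force: [-0.1, 0.3, -0.8]
grip_width: 0.0556
finger_force: 30.0
```

```bash
python3 -c "
from p import *
o,M=pose(); print(o['grip_width'],o['finger_force']); plan(*cad(-.065,.008),.054,-52)"
```

```text
0.05564217163866892 29.964121878147125
phi -51.9 turn 0.1 shift cm [ 0.23 -0.54 14.66] tcp [0.5324 0.1588 0.2006] tilt [-0.    -0.001 -1.   ] q7 -0.99
```

>>> {"fn": "carry_out", "kwargs": {
  "steps": [
    [0.2, -0.5, 2.5, 0, 4.5],
    [0, 0, 3, 0, 4.5],
    [0, 0, 3.5, 0, 4.5],
    [0, 0, 3, 0, 4.5],
    [0, 0, 1.8, 0, 4.5],
    [0, 0, 0.8, 0, 4.5],
    [0, 0, 0, 0, 4.5],
    [0, 0, 0, 0, 4.5],
    [0, 0, 0, 0, 6.4],
    [0, 0, 0, 0, 6.4],
    [0, 0, 0, 0, 6.4],
    [0, 0, 0, 0, 6.4]
  ]
}}

```text
time: 21.55
tcp_pos: [0.5317, 0.1649, 0.0556]
orientation: [-2.97, -1.023, -0.003]
wrist_force: [0.5, 0.3, 0.1]
grip_width: 0.064
finger_force: 0.0
```

>>> {"fn": "carry_out", "kwargs": {
  "steps": [
    [0, 0, -2, 0, 6.4],
    [0, 0, -4, 0, 6.4],
    [0, 0, -4, 0, 6.4],
    [0, 0, -4, 0, 6.4],
    [0, 0, -4, 0, 6.4],
    [0, 0, 0, 0, 6.4],
    [0, 0, 0, 0, 6.4]
  ]
}}

```text
time: 22.13
tcp_pos: [0.5326, 0.165, 0.2374]
orientation: [-2.969, -1.023, -0.008]
wrist_force: [0.9, -0.4, -0.3]
grip_width: 0.0642
finger_force: 0.0
```

```bash
python3 - <<'E'
from p import *
im,d,K,D,W=cam("wrist"); cv2.imwrite("pics/w7.png",im)
t,d,K,D,W=cam("top"); P=cloud(d,K,D,W)
m=((np.hypot(P[...,0]-.533,P[...,1]+.41)<.08)&(P[...,2]>.02)&(P[...,2]<.05)); v,u=np.where(m)
q=on_plane(np.c_[u,v],.036,K,D,W)[:,:2]; r=cv2.minAreaRect((q*1000).astype(np.float32)); print(r)
plan(.533,-.410,.2,34)
E
```

```text
((533.210205078125, -409.617919921875), (36.47642135620117, 81.42023468017578), 35.17940902709961)
phi -52.0 turn -86.0 shift cm [-47.79 -31.94   3.41] tcp [0.5306 0.1648 0.2344] tilt [-0.  0. -1.] q7 -1.02
```

View pics/w7.png

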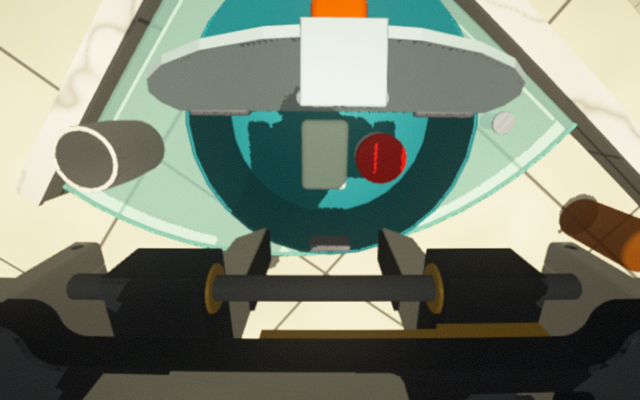

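The soap (325,155) and jar (381,158) lie in the front compartment, and the lid is open. Now the 80 mm hair clip.

>>> {"fn": "carry_out", "kwargs": {
  "steps": [
    [0, 0, 0, -7, 6],
    [0, 0, 0, -7, 6],
    [0, 0, 0, -7, 6],
    [0, 0, 0, -7, 6],
    [0, 0, 0, -7, 6],
    [0, 0, 0, -7, 6],
    [0, 0, 0, -7, 6],
    [0, 0, 0, -7, 6],
    [0, 0, 0, -7, 6],
    [0, 0, 0, -7, 6],
    [0, 0, 0, -7, 6],
    [0, 0, 0, -7, 6]
  ]
}}

```text
time: 23.23
tcp_pos: [0.53, 0.1643, 0.2329]
orientation: [-1.513, -2.751, 0.004]
wrist_force: [-0.2, -0.2, 0.2]
grip_width: 0.0596
finger_force: 0.0
```

>>> {"fn": "carry_out", "kwargs": {
  "steps": [
    [0, 0, 0, -3, 6],
    [0, 0, 0, 0, 6],
    [0, 0, 0, 0, 6]
  ]
}}

```text
time: 23.48
tcp_pos: [0.5303, 0.1643, 0.2334]
orientation: [-1.453, -2.784, 0.003]
wrist_force: [-0.6, 0.1, -0.4]
grip_width: 0.0602
finger_force: 0.0
```

```bash
python3 -c "
from p import *
plan(.533,-.410,.2,35)"
```

```text
phi 34.9 turn -0.1 shift cm [-47.2  -32.71   3.39] tcp [0.5303 0.1643 0.2334] tilt [-0.002 -0.001 -1.   ] q7 0.36
```

>>> {"fn": "carry_out", "kwargs": {
  "steps": [
    [-1.5, -1, 0, 0, 6],
    [-3, -2, 0, 0, 6],
    [-3.4, -2.3, 0, 0, 6],
    [-3.4, -2.3, 0, 0, 6],
    [-3.4, -2.3, 0, 0, 6],
    [-3.4, -2.4, 0, 0, 6],
    [-3.4, -2.4, 0, 0, 6],
    [-3.4, -2.4, 0, 0, 6],
    [-3.4, -2.4, 0, 0, 6],
    [-3.4, -2.4, 0, 0, 6],
    [-3.4, -2.4, 0, 0, 6],
    [-3.4, -2.4, 0, 0, 6]
  ]
}}

```text
time: 24.48
tcp_pos: [0.5327, -0.3056, 0.234]
orientation: [-1.453, -2.784, -0.0]
wrist_force: [0.9, 0.4, -0.1]
grip_width: 0.0598
finger_force: 0.0
```

>>> {"fn": "carry_out", "kwargs": {
  "steps": [
    [-3.4, -2.4, 0, 0, 6],
    [-3.4, -2.4, 0, 0, 6],
    [-1.5, -1.2, 0, 0, 6],
    [0, 0, 0, 0, 6],
    [0, 0, 0, 0, 6],
    [0, 0, 0, 0, 6]
  ]
}}

```text
time: 24.98
tcp_pos: [0.532, -0.405, 0.2338]
orientation: [-1.45, -2.785, -0.002]
wrist_force: [0.9, -0.4, -0.2]
grip_width: 0.0601
finger_force: 0.0
```

```bash
python3 - <<'E'
from look import *
c,a,im=look(.533,-.41,.036); a=a%180; f=a-90
print(f); plan(*c,-.022,f)
E
```

```text
ctr [ 524.8 -420.9] size [11. 78.] long ang -55.9 px [312. 168.] z 0.0348
34.11133
phi 35.1 turn 1.0 shift cm [-0.97 -1.56 25.61] tcp [ 0.5324 -0.4045  0.2341] tilt [-0.     0.001 -1.   ] q7 1.45
```

```bash
python3 - <<'E'
from p import *
im,d,K,D,W=cam("wrist"); P=cloud(d,K,D,W); H,S,V=cv2.split(cv2.cvtColor(im,cv2.COLOR_BGR2HSV)); Z=P[...,2]
m=(np.hypot(P[...,0]-.533,P[...,1]+.41)<.06)&(Z>.026)&(Z<.045); v,u=np.where(m)
q=on_plane(np.c_[u,v],.036,K,D,W)[:,:2]; r=cv2.minAreaRect((q*1000).astype(np.float32)); print(r)
plan(r[0][0]/1000,r[0][1]/1000,-.022,34.2)
E
```

```text
((534.556884765625, -414.8306579589844), (35.439117431640625, 79.41275024414062), 35.053504943847656)
phi 35.1 turn 0.9 shift cm [-1.   -0.44 25.64] tcp [ 0.5325 -0.4044  0.2344] tilt [ 0.     0.001 -1.   ] q7 1.45
```

>>> {"fn": "carry_out", "kwargs": {
  "steps": [
    [-0.5, -0.2, 2, 0, 6],
    [-0.5, -0.2, 4, 0, 6],
    [0, 0, 4, 0, 6],
    [0, 0, 4, 0, 6],
    [0, 0, 4, 0, 6],
    [0, 0, 3.5, 0, 6],
    [0, 0, 2.2, 0, 6],
    [0, 0, 1.2, 0, 6],
    [0, 0, 0.6, 0, 6],
    [0, 0, 0, 0, 6],
    [0, 0, 0, 0, 6]
  ]
}}

```text
time: 26.0
tcp_pos: [0.5352, -0.4172, -0.0189]
orientation: [1.449, 2.785, -0.0]
wrist_force: [0.6, 0.1, 0.6]
grip_width: 0.06
finger_force: 0.0
```

>>> {"fn": "carry_out", "kwargs": {
  "steps": [
    [0, 0, 0, 0, 3],
    [0, 0, 0, 0, 2.5],
    [0, 0, 0, 0, 2.5],
    [0, 0, 0, 0, 2.5],
    [0, 0, 0, 0, 2.5],
    [0, 0, 0, 0, 2.5]
  ]
}}

```text
time: 26.5
tcp_pos: [0.5347, -0.417, -0.0196]
orientation: [1.45, 2.786, 0.0]
wrist_force: [-0.3, 2.1, 6.9]
grip_width: 0.0357
finger_force: 30.0
```

Gripped at 35.7 mm. Lift and turn back to the caddy heading.

>>> {"fn": "carry_out", "kwargs": {
  "steps": [
    [0, 0, -1, 0, 2.5],
    [0, 0, -3, 0, 2.5],
    [0, 0, -4, 0, 2.5],
    [0, 0, -4, 0, 2.5],
    [0, 0, -4, 0, 2.5],
    [0, 0, -4, 7, 2.5],
    [0, 0, -2, 7, 2.5],
    [0, 0, 0, 7, 2.5],
    [0, 0, 0, 7, 2.5],
    [0, 0, 0, 7, 2.5],
    [0, 0, 0, 7, 2.5],
    [0, 0, 0, 7, 2.5]
  ]
}}

```text
time: 27.5
tcp_pos: [0.5339, -0.4167, 0.2002]
orientation: [-2.482, -1.927, -0.0]
wrist_force: [0.3, -0.7, -0.6]
grip_width: 0.0357
finger_force: 30.0
```

>>> {"fn": "carry_out", "kwargs": {
  "steps": [
    [0, 0, 0, 7, 2.5],
    [0, 0, 0, 7, 2.5],
    [0, 0, 0, 7, 2.5],
    [0, 0, 0, 7, 2.5],
    [0, 0, 0, 7, 2.5],
    [0, 0, 0, 3, 2.5],
    [0, 0, 0, 0, 2.5],
    [0, 0, 0, 0, 2.5]
  ]
}}

```text
time: 28.17
tcp_pos: [0.534, -0.4167, 0.1998]
orientation: [-2.969, -1.026, 0.0]
wrist_force: [-0.7, -0.0, -0.4]
grip_width: 0.0359
finger_force: 30.0
```

```bash
python3 -c "
from p import *
o,M=pose(); print(o['grip_width'],o['finger_force']); plan(*cad(-.047,.066),.058,-52)"
```

```text
0.0358649116313913 30.000154674053192
phi -51.9 turn 0.1 shift cm [ 37.32 -51.77  14.19] tcp [ 0.534  -0.4167  0.1998] tilt [-0.  0. -1.] q7 0.17
```

>>> {"fn": "carry_out", "kwargs": {
  "steps": [
    [1.3, -1.8, 0, 0, 2.5],
    [2.4, -3.3, 0, 0, 2.5],
    [2.4, -3.3, 0, 0, 2.5],
    [2.4, -3.3, 0, 0, 2.5],
    [2.4, -3.3, 0, 0, 2.5],
    [2.4, -3.3, 0, 0, 2.5],
    [2.4, -3.3, 0, 0, 2.5],
    [2.4, -3.3, 0, 0, 2.5],
    [2.4, -3.3, 0, 0, 2.5],
    [2.4, -3.3, 0, 0, 2.5],
    [2.4, -3.3, 0, 0, 2.5],
    [2.4, -3.3, 0, 0, 2.5]
  ]
}}

```text
time: 29.17
tcp_pos: [0.5173, 0.0559, 0.2001]
orientation: [-2.968, -1.027, -0.001]
wrist_force: [0.9, -0.5, -1.1]
grip_width: 0.0358
finger_force: 30.0
```

>>> {"fn": "carry_out", "kwargs": {
  "steps": [
    [2.4, -3.3, 0, 0, 2.5],
    [2.4, -3.3, 0, 0, 2.5],
    [2.4, -3.4, 0, 0, 2.5],
    [2, -3, 0, 0, 2.5],
    [0, 0, 0, 0, 2.5],
    [0, 0, 0, 0, 2.5],
    [0, 0, 0, 0, 2.5],
    [0, 0, 0, 0, 2.5]
  ]
}}

```text
time: 29.83
tcp_pos: [0.5105, 0.2113, 0.2]
orientation: [-2.971, -1.021, -0.0]
wrist_force: [-0.0, 0.1, -0.2]
grip_width: 0.0357
finger_force: 30.0
```

```bash
python3 -c "
from p import *
o,M=pose(); print(o['grip_width'],o['finger_force']); plan(*cad(-.047,.066),.058,-52)"
```

```text
0.03570514562876137 29.999686181545258
phi -52.1 turn -0.1 shift cm [ 0.51 -0.84 14.2 ] tcp [0.5105 0.2113 0.2   ] tilt [ 0.  0. -1.] q7 -0.82
```

>>> {"fn": "carry_out", "kwargs": {
  "steps": [
    [0.3, -0.4, 0, 0, 2.5],
    [0.2, -0.4, 2.5, 0, 2.5],
    [0, 0, 3, 0, 2.5],
    [0, 0, 3.5, 0, 2.5],
    [0, 0, 3, 0, 2.5],
    [0, 0, 1.5, 0, 2.5],
    [0, 0, 0.7, 0, 2.5],
    [0, 0, 0, 0, 2.5],
    [0, 0, 0, 0, 2.5],
    [0, 0, 0, 0, 5],
    [0, 0, 0, 0, 5],
    [0, 0, 0, 0, 5]
  ]
}}

```text
time: 30.83
tcp_pos: [0.51, 0.2228, 0.0587]
orientation: [-2.97, -1.023, -0.003]
wrist_force: [-0.4, 0.2, -1.0]
grip_width: 0.0486
finger_force: 0.0
```

>>> {"fn": "carry_out", "kwargs": {
  "steps": [
    [0, 0, 0, 0, 5],
    [0, 0, -2, 0, 5],
    [0, 0, -4, 0, 5],
    [0, 0, -4, 0, 5],
    [0, 0, -4, 0, 5],
    [0, 0, -4, 0, 5],
    [0, 0, 0, 0, 5],
    [0, 0, 0, 0, 5]
  ]
}}

```text
time: 31.5
tcp_pos: [0.5106, 0.2227, 0.2401]
orientation: [-2.969, -1.023, -0.007]
wrist_force: [-0.0, 1.2, -1.1]
grip_width: 0.05
finger_force: 0.0
```

```bash
python3 - <<'E'
from p import *
im,d,K,D,W=cam("wrist"); t,dt,Kt,Dt,Wt=cam("top")
cv2.imwrite("pics/w8.png",np.hstack([im[:260,60:560],cv2.resize(t[90:310,130:480],(414,260))])[:, :800])
plan(*cad(.08,0),.3,-52)
E
```

```text
phi -52.0 turn 0.0 shift cm [12.65  6.76 -6.28] tcp [0.5087 0.2227 0.2373] tilt [-0.001  0.001 -1.   ] q7 -0.88
```

View pics/w8.png

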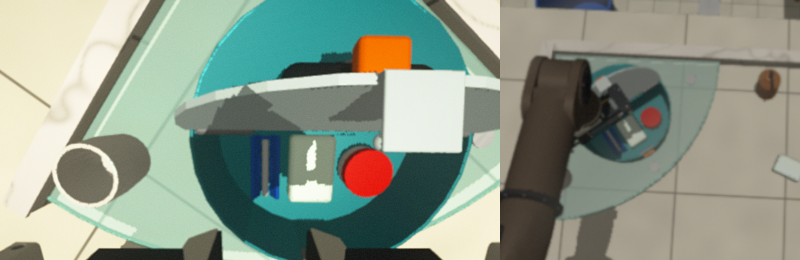

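All three are inside: clip (265,165), soap (312,165), jar (368,172). Now I shut the fingers, go behind the lid and push it forward past upright.

>>> {"fn": "carry_out", "kwargs": {
  "steps": [
    [0, 0, -3, 0, 1],
    [0, 0, -4, 0, 0],
    [0, 0, -1, 0, 0],
    [1.5, 0.8, 0, 0, 0],
    [3, 1.6, 0, 0, 0],
    [3, 1.6, 0, 0, 0],
    [3, 1.6, 0, 0, 0],
    [2, 1.2, 0, 0, 0],
    [0, 0, 0, 0, 0],
    [0, 0, 0, 0, 0],
    [0, 0, 0, 0, 0]
  ]
}}

```text
time: 32.52
tcp_pos: [0.6491, 0.2452, 0.3165]
orientation: [2.971, 1.022, -0.003]
wrist_force: [-0.1, 0.5, -0.0]
grip_width: 0.0005
finger_force: 0.0
```

```bash
python3 - <<'E'
from p import *
plan(*cad(.075,0),.238,-52)
im,d,K,D,W=cam("scene"); P=cloud(d,K,D,W); H,S,V=cv2.split(cv2.cvtColor(im,cv2.COLOR_BGR2HSV))
q=(P[...,:2]-C)@np.array([[np.cos(YAW),-np.sin(YAW)],[np.sin(YAW),np.cos(YAW)]])
m=(H<15)&(S>150)&(P[...,2]>.2)&(P[...,2]<.32)&(abs(q[...,1])<.05)
print(m.sum(),np.percentile(np.dstack([q,P[...,2:]])[m],[5,50,95],axis=0).round(3).tolist())
m=(S<60)&(V>110)&(P[...,2]>.16)&(P[...,2]<.31)&(abs(q[...,1])<.12)&(abs(q[...,0])<.08)
A=np.dstack([q,P[...,2:]])[m]; print(m.sum()); 
for z in (.17,.2,.23,.26,.29): 
  b=A[abs(A[:,2]-z)<.008]; print(z,len(b),np.median(b,axis=0).round(3) if len(b) else "")
E
```

```text
phi -52.0 turn -0.0 shift cm [-0.29 -0.1   7.85] tcp [0.6491 0.2452 0.3165] tilt [-0.002 -0.001 -1.   ] q7 -0.9
161 [[0.045, -0.017, 0.246], [0.059, -0.008, 0.258], [0.072, 0.008, 0.264]]
159
0.17 0 
0.2 0 
0.23 4 [ 0.034 -0.118  0.236]
0.26 19 [ 0.038 -0.098  0.261]
0.29 49 [ 0.046 -0.042  0.29 ]
```

>>> {"fn": "carry_out", "kwargs": {
  "steps": [
    [0, 0, 3, 0, 0],
    [0, 0, 3, 0, 0],
    [0, 0, 1.4, 0, 0],
    [0, 0, 0.2, 0, 0],
    [-0.8, 0, 0, 0, 0],
    [-0.8, 0, 0, 0, 0],
    [-0.8, 0, 0, 0, 0],
    [-0.8, 0, 0, 0, 0],
    [-0.8, 0, 0, 0, 0],
    [-0.8, 0, 0, 0, 0],
    [-0.8, 0, 0, 0, 0],
    [-0.8, 0, 0, 0, 0]
  ]
}}

```text
time: 33.57
tcp_pos: [0.5986, 0.2058, 0.2419]
orientation: [-2.97, -1.023, -0.0]
wrist_force: [0.2, 0.4, -0.2]
grip_width: 0.0003
finger_force: 0.2
```

>>> {"fn": "carry_out", "kwargs": {
  "steps": [
    [-0.8, 0, 0, 0, 0],
    [-0.8, 0, 0, 0, 0],
    [-0.8, 0, 0, 0, 0],
    [0, 0, 0, 0, 0],
    [0, 0, 0, 0, 0]
  ]
}}

```text
time: 33.98
tcp_pos: [0.58, 0.1915, 0.2418]
orientation: [-2.97, -1.022, -0.0]
wrist_force: [0.3, -0.2, -0.0]
grip_width: 0.0003
finger_force: 0.0
```

```bash
python3 - <<'E'
from p import *
plan(*cad(-.01,0),.24,-52)
im,d,K,D,W=cam("wrist"); cv2.imwrite("pics/w9.png",im[:300])
E
```

```text
phi -52.0 turn -0.0 shift cm [-0.05 -0.08  0.18] tcp [0.58   0.1915 0.2418] tilt [ 0.  0. -1.] q7 -0.8
```

View pics/w9.png

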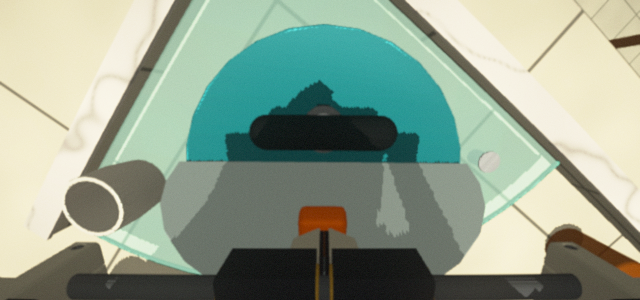

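The lid has passed upright and is falling shut. I wait, then move above the lug.

>>> {"fn": "carry_out", "kwargs": {
  "steps": [
    [0, 0, 0, 0, 0],
    [0, 0, 0, 0, 0],
    [0, 0, 0, 0, 0],
    [0, 0, 0, 0, 0],
    [0, 0, 0, 0, 0],
    [0, 0, 0, 0, 0],
    [0, 0, 0, 0, 0],
    [0, 0, 0, 0, 0],
    [0, 0, 0, 0, 0],
    [0, 0, 0, 0, 0],
    [0, 0, 0, 0, 0],
    [0, 0, 0, 0, 0]
  ]
}}

```text
time: 35.03
tcp_pos: [0.5803, 0.1916, 0.2417]
orientation: [-2.97, -1.023, -0.0]
wrist_force: [0.1, 0.5, -0.2]
grip_width: 0.0001
finger_force: 0.0
```

>>> {"fn": "carry_out", "kwargs": {
  "steps": [
    [-1, 0, 0, 0, 0],
    [-2, 0, 0, 0, 0],
    [-2, 0, 0, 0, 0],
    [-2, 0, 0, 0, 0],
    [-1.5, 0, 0, 0, 0],
    [-0.6, 0, 0, 0, 0],
    [0, 0, 0, 0, 0],
    [0, 0, 0, 0, 0],
    [0, 0, 0, 0, 0]
  ]
}}

```text
time: 35.78
tcp_pos: [0.5092, 0.1364, 0.2418]
orientation: [2.97, 1.025, 0.001]
wrist_force: [0.6, -0.6, -0.9]
grip_width: -0.0
finger_force: 0.0
```

```bash
cat > lug.py <<'E'
from p import *
def lug():
    im,d,K,D,W=cam("scene"); P=cloud(d,K,D,W); H,S,V=cv2.split(cv2.cvtColor(im,cv2.COLOR_BGR2HSV))
    q=(P[...,:2]-C)@np.array([[np.cos(YAW),-np.sin(YAW)],[np.sin(YAW),np.cos(YAW)]]); A=np.dstack([q,P[...,2:]])
    m=(H<18)&(S>140)&(P[...,2]>.155)&(P[...,2]<.32)&(abs(q[...,1])<.05)&(q[...,0]<0)
    print("lug",m.sum(),np.percentile(A[m],[3,50,97],axis=0).round(3).tolist() if m.any() else "")
    for n in ("wrist",):
        im,d,K,D,W=cam(n); P=cloud(d,K,D,W); H,S,V=cv2.split(cv2.cvtColor(im,cv2.COLOR_BGR2HSV))
        q=(P[...,:2]-C)@np.array([[np.cos(YAW),-np.sin(YAW)],[np.sin(YAW),np.cos(YAW)]]); A=np.dstack([q,P[...,2:]])
        m=(H<18)&(S>140)&(abs(q[...,1])<.03)&(q[...,0]<-.06)&(q[...,0]>-.14)&(P[...,2]>.175); print("wrist lug top",m.sum(),np.percentile(A[m],[10,50,90],axis=0).round(4).tolist() if m.any() else "")
        # lid top heights at a few rows
        for x in (-.02,-.06): 
            b=A[(abs(A[...,0]-x)<.006)&(abs(A[...,1])<.06)&(A[...,2]<.3)&(A[...,2]>.14)]; print("lid z at x",x,len(b),np.median(b[:,2]).round(4) if len(b) else "")
E
python3 -c "
from lug import *
lug(); plan(*cad(-.098,0),.155,-52)"
```

```text
lug 92 [[-0.104, -0.017, 0.171], [-0.096, -0.009, 0.192], [-0.089, 0.01, 0.197]]
wrist lug top 776 [[-0.1039, -0.0113, 0.1871], [-0.0956, -0.0001, 0.1959], [-0.09, 0.011, 0.1972]]
lid z at x -0.02 1847 0.1564
lid z at x -0.06 1666 0.1604
phi -51.9 turn 0.1 shift cm [ 0.15 -0.09  8.66] tcp [0.5092 0.1361 0.2416] tilt [ 0.    -0.001 -1.   ] q7 -0.79
```

The lid rests on the catch: lug top at 0.196, about 0.10 rad. Now I press down gradually.

>>> {"fn": "carry_out", "kwargs": {
  "steps": [
    [0.2, 0, 2, 0, 0],
    [0, 0, 2.5, 0, 0],
    [0, 0, 2, 0, 0],
    [0, 0, 0.8, 0, 0],
    [0, 0, 0.2, 0, 0],
    [0, 0, 0.2, 0, 0],
    [0, 0, 0.2, 0, 0],
    [0, 0, 0.2, 0, 0]
  ]
}}

```text
time: 36.55
tcp_pos: [0.511, 0.1369, 0.1615]
orientation: [2.97, 1.023, 0.003]
wrist_force: [-0.0, 0.4, 3.2]
grip_width: 0.0008
finger_force: 1.8
```

>>> {"fn": "carry_out", "kwargs": {
  "steps": [
    [0, 0, 0.2, 0, 0],
    [0, 0, 0.2, 0, 0],
    [0, 0, 0.2, 0, 0]
  ]
}}

```text
time: 36.8
tcp_pos: [0.5106, 0.1367, 0.1553]
orientation: [-2.97, -1.023, -0.002]
wrist_force: [0.0, -0.4, 0.2]
grip_width: 0.0004
finger_force: 0.0
```

>>> {"fn": "carry_out", "kwargs": {
  "steps": [
    [0, 0, 0.2, 0, 0],
    [0, 0, 0.2, 0, 0],
    [0, 0, 0.2, 0, 0]
  ]
}}

```text
time: 37.05
tcp_pos: [0.5105, 0.137, 0.1491]
orientation: [-2.97, -1.023, -0.001]
wrist_force: [-9.8, -0.5, 31.9]
grip_width: 0.0005
finger_force: 15.8
```

>>> {"fn": "carry_out", "kwargs": {
  "steps": [
    [0, 0, 0.2, 0, 0],
    [0, 0, 0.2, 0, 0],
    [0, 0, 0, 0, 0]
  ]
}}

```text
time: 37.3
tcp_pos: [0.5107, 0.137, 0.1484]
orientation: [-2.967, -1.021, -0.002]
wrist_force: [-21.3, 0.9, 58.4]
grip_width: 0.0003
finger_force: 28.9
```

It is firmly at the stop. I back off, check, then grip the lug for the tug.

>>> {"fn": "carry_out", "kwargs": {
  "steps": [
    [0, 0, -0.4, 0, 0],
    [0, 0, 0, 0, 0],
    [0, 0, 0, 0, 0],
    [0, 0, -1, 0, 0],
    [0, 0, -2, 0, 0],
    [0, 0, -3, 0, 5],
    [0, 0, -1, 0, 5],
    [0, 0, 0, 0, 5],
    [0, 0, 0, 0, 5]
  ]
}}

```text
time: 38.05
tcp_pos: [0.5102, 0.1372, 0.2187]
orientation: [-2.97, -1.024, -0.001]
wrist_force: [-0.4, 0.3, -0.4]
grip_width: 0.0224
finger_force: 0.0
```

```bash
python3 -c "
from lug import *
lug(); plan(*cad(-.099,0),.124,-52)"
```

```text
lug 93 [[-0.107, -0.017, 0.161], [-0.098, -0.009, 0.18], [-0.092, 0.009, 0.186]]
wrist lug top 781 [[-0.1074, -0.0113, 0.181], [-0.0994, 0.0002, 0.1848], [-0.0935, 0.0116, 0.186]]
lid z at x -0.02 2129 0.1534
lid z at x -0.06 1822 0.1533
phi -52.0 turn 0.0 shift cm [-0.02 -0.02  9.37] tcp [0.5094 0.137  0.2177] tilt [-0.001 -0.    -1.   ] q7 -0.77
```

The lid is shut: lug top at 0.185, lid plate level at 0.153. Gripping the lug for the tug.

>>> {"fn": "carry_out", "kwargs": {
  "steps": [
    [0, 0, 1.5, 0, 5],
    [0, 0, 2, 0, 5],
    [0, 0, 2, 0, 5],
    [0, 0, 2, 0, 5],
    [0, 0, 1, 0, 5],
    [0, 0, 0.5, 0, 5],
    [0, 0, 0.2, 0, 5],
    [0, 0, 0, 0, 5],
    [0, 0, 0, 0, 5]
  ]
}}

```text
time: 38.9
tcp_pos: [0.5107, 0.1368, 0.1273]
orientation: [2.97, 1.023, 0.002]
wrist_force: [-0.6, -0.4, 0.1]
grip_width: 0.0499
finger_force: 0.0
```

>>> {"fn": "carry_out", "kwargs": {
  "steps": [
    [0, 0, 0, 0, 3],
    [0, 0, 0, 0, 2],
    [0, 0, 0, 0, 2],
    [0, 0, 0, 0, 2],
    [0, 0, 0, 0, 2],
    [0, 0, 0, 0, 2],
    [0, 0, 0, 0, 2]
  ]
}}

```text
time: 39.48
tcp_pos: [0.5092, 0.1385, 0.1269]
orientation: [-2.967, -1.024, 0.001]
wrist_force: [-5.4, 4.3, 6.5]
grip_width: 0.0298
finger_force: 30.0
```

>>> {"fn": "carry_out", "kwargs": {
  "steps": [
    [0, 0, -0.05, 0, 2],
    [0, 0, -0.05, 0, 2]
  ]
}}

```text
time: 39.65
tcp_pos: [0.5093, 0.1385, 0.1275]
orientation: [-2.967, -1.024, 0.001]
wrist_force: [-1.8, 4.8, -3.2]
grip_width: 0.0296
finger_force: 30.0
```

>>> {"fn": "carry_out", "kwargs": {
  "steps": [
    [0, 0, -0.05, 0, 2],
    [0, 0, 0, 0, 2]
  ]
}}

```text
time: 39.82
tcp_pos: [0.5093, 0.1385, 0.1279]
orientation: [-2.967, -1.024, 0.001]
wrist_force: [-0.8, 4.6, -3.4]
grip_width: 0.0295
finger_force: 30.0
```

>>> {"fn": "carry_out", "kwargs": {
  "steps": [
    [0, 0, -0.05, 0, 2],
    [0, 0, 0, 0, 2]
  ]
}}

```text
time: 39.98
tcp_pos: [0.5094, 0.1386, 0.1283]
orientation: [-2.968, -1.024, 0.001]
wrist_force: [-0.1, 5.8, -5.1]
grip_width: 0.03
finger_force: 30.0
```

>>> {"fn": "carry_out", "kwargs": {
  "steps": [
    [0, 0, -0.05, 0, 2],
    [0, 0, 0, 0, 2]
  ]
}}

```text
time: 40.15
tcp_pos: [0.5095, 0.1387, 0.1286]
orientation: [-2.968, -1.025, 0.001]
wrist_force: [0.7, 5.9, -7.1]
grip_width: 0.0298
finger_force: 30.0
```

>>> {"fn": "carry_out", "kwargs": {
  "steps": [
    [0, 0, -0.05, 0, 2],
    [0, 0, 0, 0, 2],
    [0, 0, 0, 0, 2]
  ]
}}

```text
time: 40.4
tcp_pos: [0.5094, 0.1387, 0.1288]
orientation: [-2.968, -1.025, 0.001]
wrist_force: [2.7, 6.1, -13.0]
grip_width: 0.0295
finger_force: 30.0
```

The catch is felt: force rising with no further travel. I ease slightly and hold for a second.

>>> {"fn": "carry_out", "kwargs": {
  "steps": [
    [0, 0, 0.03, 0, 2],
    [0, 0, 0, 0, 2],
    [0, 0, 0, 0, 2],
    [0, 0, 0, 0, 2]
  ]
}}

```text
time: 40.73
tcp_pos: [0.5095, 0.1386, 0.1287]
orientation: [-2.968, -1.025, 0.001]
wrist_force: [2.5, 6.6, -9.4]
grip_width: 0.0294
finger_force: 30.0
```

>>> {"fn": "carry_out", "kwargs": {
  "steps": [
    [0, 0, 0, 0, 2],
    [0, 0, 0, 0, 2],
    [0, 0, 0, 0, 2],
    [0, 0, 0, 0, 2],
    [0, 0, 0, 0, 2],
    [0, 0, 0, 0, 2],
    [0, 0, 0, 0, 2],
    [0, 0, 0, 0, 2],
    [0, 0, 0, 0, 2],
    [0, 0, 0, 0, 2]
  ]
}}

```text
time: 41.57
tcp_pos: [0.5095, 0.1386, 0.1287]
orientation: [-2.968, -1.025, 0.001]
wrist_force: [1.0, 4.9, -8.6]
grip_width: 0.0295
finger_force: 30.0
```

>>> {"fn": "carry_out", "kwargs": {
  "steps": [
    [0, 0, -0.02, 0, 2],
    [0, 0, 0, 0, 2],
    [0, 0, 0, 0, 2],
    [0, 0, 0, 0, 2],
    [0, 0, 0, 0, 2],
    [0, 0, 0, 0, 2],
    [0, 0, 0, 0, 2]
  ]
}}

```text
time: 42.15
tcp_pos: [0.5095, 0.1386, 0.1288]
orientation: [-2.968, -1.025, 0.001]
wrist_force: [3.7, 6.1, -11.1]
grip_width: 0.0299
finger_force: 30.0
```

The catch holds. I let the lid back down, release, and rise.

>>> {"fn": "carry_out", "kwargs": {
  "steps": [
    [0, 0, 0.1, 0, 2],
    [0, 0, 0.1, 0, 2],
    [0, 0, 0, 0, 4],
    [0, 0, 0, 0, 5],
    [0, 0, 0, 0, 5],
    [0, 0, -1, 0, 5],
    [0, 0, -3, 0, 5],
    [0, 0, -4, 0, 5],
    [0, 0, -4, 0, 5],
    [0, 0, -3, 0, 5],
    [0, 0, 0, 0, 5],
    [0, 0, 0, 0, 5]
  ]
}}

```text
time: 43.15
tcp_pos: [0.5113, 0.1365, 0.2798]
orientation: [-2.97, -1.022, -0.006]
wrist_force: [-0.5, 0.8, -1.2]
grip_width: 0.0505
finger_force: 0.0
```

```bash
python3 - <<'E'
from lug import *
lug(); plan(*cad(.052,0),.26,-52)
im,d,K,D,W=cam("wrist"); P=cloud(d,K,D,W); V=im.max(2)
q=(P[...,:2]-C)@np.array([[np.cos(YAW),-np.sin(YAW)],[np.sin(YAW),np.cos(YAW)]])
m=(V<60)&(P[...,2]>.19)&(P[...,2]<.25)&(q[...,0]>.02)&(q[...,0]<.1)&(abs(q[...,1])<.08); A=np.dstack([q,P[...,2:]])[m]
print("bar",len(A),np.percentile(A,[2,50,98],axis=0).round(3).tolist())
E
```

```text
lug 95 [[-0.108, -0.017, 0.16], [-0.098, -0.008, 0.18], [-0.092, 0.008, 0.187]]
wrist lug top 509 [[-0.1077, -0.0113, 0.1824], [-0.1, -0.0001, 0.1849], [-0.0935, 0.012, 0.1861]]
lid z at x -0.02 1379 0.1535
lid z at x -0.06 1223 0.1533
phi -52.0 turn 0.0 shift cm [15.06 -0.07  1.73] tcp [0.5097 0.1367 0.2773] tilt [-0.001  0.    -1.   ] q7 -0.84
bar 4114 [[0.036, -0.05, 0.214], [0.044, -0.002, 0.224], [0.054, 0.048, 0.227]]
```

The lid is still shut (lug top 0.185). The bar's centre is at about z 0.214, so the handle needs about 73 mm more. I turn 90° to close across the bar.

>>> {"fn": "carry_out", "kwargs": {
  "steps": [
    [0, 0, 0, -7, 6],
    [0, 0, 0, -7, 6],
    [0, 0, 0, -7, 6],
    [0, 0, 0, -7, 6],
    [0, 0, 0, -7, 6],
    [0, 0, 0, -7, 6],
    [0, 0, 0, -7, 6],
    [0, 0, 0, -7, 6],
    [0, 0, 0, -7, 6],
    [0, 0, 0, -7, 6],
    [0, 0, 0, -7, 6],
    [0, 0, 0, -7, 6]
  ]
}}

```text
time: 44.3
tcp_pos: [0.5094, 0.1365, 0.2763]
orientation: [-1.514, -2.751, 0.003]
wrist_force: [0.7, -0.8, 0.0]
grip_width: 0.0601
finger_force: 0.0
```

>>> {"fn": "carry_out", "kwargs": {
  "steps": [
    [0, 2, 0, -6, 6],
    [0, 4, 0, 0, 6],
    [0, 4, 0, 0, 6],
    [0, 3.5, 0, 0, 6],
    [0, 1.3, 0, 0, 6],
    [0, 0, 0, 0, 6],
    [0, 0, 0, 0, 6],
    [0, 0, 0, 0, 6]
  ]
}}

```text
time: 44.97
tcp_pos: [0.6272, 0.2247, 0.2768]
orientation: [-1.379, -2.822, 0.003]
wrist_force: [-0.1, -0.3, -0.6]
grip_width: 0.0597
finger_force: 0.0
```

```bash
python3 - <<'E'
from p import *
im,d,K,D,W=cam("wrist"); P=cloud(d,K,D,W); V=im.max(2)
q=(P[...,:2]-C)@np.array([[np.cos(YAW),-np.sin(YAW)],[np.sin(YAW),np.cos(YAW)]])
m=(V<70)&(P[...,2]>.21)&(P[...,2]<.235)&(q[...,0]>.02)&(q[...,0]<.1)&(abs(q[...,1])<.07); A=np.dstack([q,P[...,2:]])[m]
print("bar",len(A),np.percentile(A,[2,50,98],axis=0).round(3).tolist())
v,u=np.where(m); g=(on_plane(np.c_[u,v],.216,K,D,W)[:,:2]*1000).astype(np.float32); r=cv2.minAreaRect(g); print(r)
plan(r[0][0]/1000,r[0][1]/1000,.159,38); plan(*cad(.051,0),.159,38)
E
```

```text
bar 3101 [[0.037, -0.046, 0.215], [0.049, 0.007, 0.224], [0.061, 0.051, 0.226]]
((625.6845092773438, 228.0625), (25.644134521484375, 109.43192291259766), 37.517940521240234)
phi 37.9 turn -0.1 shift cm [ 0.35  0.1  11.84] tcp [0.6272 0.2248 0.2774] tilt [-0.001 -0.    -1.   ] q7 0.55
phi 37.9 turn -0.1 shift cm [ 0.36  0.3  11.84] tcp [0.6272 0.2248 0.2774] tilt [-0.001 -0.    -1.   ] q7 0.55
```

>>> {"fn": "carry_out", "kwargs": {
  "steps": [
    [0.2, 0.1, 2, 0, 6],
    [0, 0, 3, 0, 6],
    [0, 0, 3, 0, 6],
    [0, 0, 2, 0, 6],
    [0, 0, 1.2, 0, 6],
    [0, 0, 0.5, 0, 6],
    [0, 0, 0, 0, 6],
    [0, 0, 0, 0, 3],
    [0, 0, 0, 0, 2],
    [0, 0, 0, 0, 2],
    [0, 0, 0, 0, 2],
    [0, 0, 0, 0, 2]
  ]
}}

```text
time: 46.02
tcp_pos: [0.6278, 0.2285, 0.1612]
orientation: [1.377, 2.823, 0.001]
wrist_force: [-0.5, 0.7, 0.2]
grip_width: 0.0313
finger_force: 0.0
```

>>> {"fn": "carry_out", "kwargs": {
  "steps": [
    [0, 0, 0, 0, 2],
    [0, 0, 0, 0, 2],
    [0, 0, 0, 0, 2]
  ]
}}

```text
time: 46.27
tcp_pos: [0.6267, 0.2277, 0.1604]
orientation: [-1.377, -2.822, 0.002]
wrist_force: [-3.8, -2.8, 1.8]
grip_width: 0.0259
finger_force: 30.0
```

Gripped at 26 mm. Drawing it straight up.

>>> {"fn": "carry_out", "kwargs": {
  "steps": [
    [0, 0, -0.3, 0, 2],
    [0, 0, -0.6, 0, 2],
    [0, 0, -0.7, 0, 2],
    [0, 0, -0.7, 0, 2],
    [0, 0, -0.7, 0, 2],
    [0, 0, -0.7, 0, 2],
    [0, 0, -0.7, 0, 2],
    [0, 0, -0.7, 0, 2],
    [0, 0, -0.7, 0, 2],
    [0, 0, -0.6, 0, 2],
    [0, 0, -0.3, 0, 2],
    [0, 0, 0, 0, 2]
  ]
}}

```text
time: 47.27
tcp_pos: [0.6268, 0.2277, 0.2294]
orientation: [-1.377, -2.822, 0.001]
wrist_force: [-12.1, -5.2, 10.8]
grip_width: 0.026
finger_force: 30.0
```

>>> {"fn": "carry_out", "kwargs": {
  "steps": [
    [0, 0, -0.15, 0, 2],
    [0, 0, -0.15, 0, 2],
    [0, 0, 0, 0, 2]
  ]
}}

```text
time: 47.52
tcp_pos: [0.6267, 0.2277, 0.2317]
orientation: [-1.377, -2.822, 0.001]
wrist_force: [-7.5, -4.3, 1.4]
grip_width: 0.0257
finger_force: 30.0
```

>>> {"fn": "carry_out", "kwargs": {
  "steps": [
    [0, 0, -0.15, 0, 2],
    [0, 0, 0, 0, 2],
    [0, 0, 0, 0, 2]
  ]
}}

```text
time: 47.77
tcp_pos: [0.6267, 0.2277, 0.233]
orientation: [-1.377, -2.822, 0.001]
wrist_force: [-6.4, -4.8, -0.7]
grip_width: 0.0258
finger_force: 30.0
```

>>> {"fn": "carry_out", "kwargs": {
  "steps": [
    [0, 0, -0.15, 0, 2],
    [0, 0, 0, 0, 2],
    [0, 0, 0, 0, 2]
  ]
}}

```text
time: 48.02
tcp_pos: [0.6267, 0.2277, 0.2343]
orientation: [-1.377, -2.822, 0.002]
wrist_force: [-6.5, -4.8, -2.9]
grip_width: 0.0256
finger_force: 30.0
```

>>> {"fn": "carry_out", "kwargs": {
  "steps": [
    [0, 0, -0.1, 0, 2],
    [0, 0, 0, 0, 2]
  ]
}}

```text
time: 48.18
tcp_pos: [0.6267, 0.2277, 0.2352]
orientation: [-1.377, -2.822, 0.002]
wrist_force: [-5.4, -4.8, -3.0]
grip_width: 0.0258
finger_force: 30.0
```

>>> {"fn": "carry_out", "kwargs": {
  "steps": [
    [0, 0, -0.1, 0, 2],
    [0, 0, 0, 0, 2]
  ]
}}

```text
time: 48.35
tcp_pos: [0.6267, 0.2277, 0.2362]
orientation: [-1.377, -2.822, 0.002]
wrist_force: [-6.1, -4.3, -3.7]
grip_width: 0.0255
finger_force: 30.0
```

>>> {"fn": "carry_out", "kwargs": {
  "steps": [
    [0, 0, -0.1, 0, 2],
    [0, 0, 0, 0, 2]
  ]
}}

```text
time: 48.52
tcp_pos: [0.6267, 0.2277, 0.2367]
orientation: [-1.377, -2.822, 0.003]
wrist_force: [-4.6, -4.0, -7.3]
grip_width: 0.0259
finger_force: 30.0
```

```bash
python3 - <<'E'
from p import *
im,d,K,D,W=cam("scene"); P=cloud(d,K,D,W); H,S,V=cv2.split(cv2.cvtColor(im,cv2.COLOR_BGR2HSV))
q=(P[...,:2]-C)@np.array([[np.cos(YAW),-np.sin(YAW)],[np.sin(YAW),np.cos(YAW)]]); A=np.dstack([q,P[...,2:]])
m=((H<8)|(H>172))&(S>120)&(q[...,0]>.03)&(q[...,0]<.12)&(P[...,2]>.13)&(P[...,2]<.3); print("red",m.sum(), np.median(A[m],axis=0).round(3) if m.any() else "", np.max(A[m],axis=0).round(3) if m.any() else "")
cv2.imwrite("pics/s10.png",cv2.resize(im[90:290,340:560],(660,600)))
E
```

```text
red 8 [ 0.071 -0.005  0.164] [0.073 0.002 0.169]
```

View pics/s10.png

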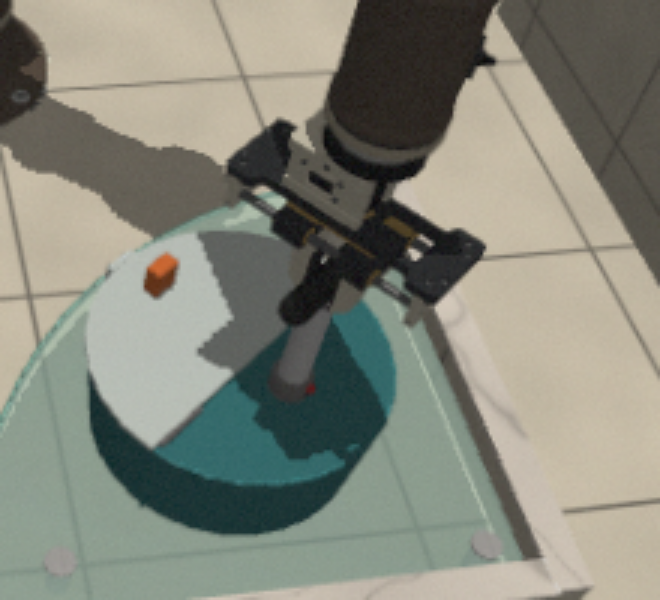

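The red button shows at the rear of the collar at (311,388). I pull slightly further to the stop to be sure, then let go.

>>> {"fn": "carry_out", "kwargs": {
  "steps": [
    [0, 0, -0.1, 0, 2],
    [0, 0, 0, 0, 2],
    [0, 0, 0, 0, 2]
  ]
}}

```text
time: 48.82
tcp_pos: [0.6266, 0.2277, 0.2368]
orientation: [-1.377, -2.822, 0.004]
wrist_force: [-3.5, -4.2, -14.1]
grip_width: 0.0258
finger_force: 30.0
```

>>> {"fn": "carry_out", "kwargs": {
  "steps": [
    [0, 0, 0.1, 0, 3.5],
    [0, 0, 0, 0, 5],
    [0, 0, 0, 0, 6],
    [0, 0, 0, 0, 6],
    [0, 0, -1, 0, 6],
    [0, 0, -3, 0, 6],
    [0, 0, -4, 0, 6],
    [0, 0, -4, 0, 6],
    [0, -3, 0, 0, 6],
    [0, -4, 0, 0, 6],
    [0, -4, 0, 0, 6],
    [0, -4, 0, 0, 6]
  ]
}}

```text
time: 49.82
tcp_pos: [0.5087, 0.1349, 0.3574]
orientation: [1.376, 2.823, 0.002]
wrist_force: [-0.5, -0.3, 1.4]
grip_width: 0.06
finger_force: 0.0
```

>>> {"fn": "carry_out", "kwargs": {
  "steps": [
    [0, -4, 0, 0, 6],
    [0, -4, 0, 0, 6],
    [0, -2, 0, 0, 6],
    [0, 0, 0, 0, 6],
    [0, 0, 0, 0, 6],
    [0, 0, 0, 0, 6]
  ]
}}

```text
time: 50.32
tcp_pos: [0.4313, 0.0752, 0.3575]
orientation: [1.376, 2.823, 0.004]
wrist_force: [-0.3, 1.1, -0.4]
grip_width: 0.0599
finger_force: 0.0
```

```bash
python3 - <<'E'
from p import *
Q=np.array([[np.cos(YAW),-np.sin(YAW)],[np.sin(YAW),np.cos(YAW)]])
im,d,K,D,W=cam("scene"); P=cloud(d,K,D,W); H,S,V=cv2.split(cv2.cvtColor(im,cv2.COLOR_BGR2HSV))
q=(P[...,:2]-C)@Q; A=np.dstack([q,P[...,2:]])
m=((H<8)|(H>172))&(S>110)&(q[...,0]>.03)&(q[...,0]<.12)&(P[...,2]>.13)&(P[...,2]<.3); print("red",m.sum(), np.percentile(A[m],[5,50,95],axis=0).round(3).tolist())
b=(V<60)&(abs(q[...,1])<.08)&(q[...,0]>.02)&(q[...,0]<.1)&(P[...,2]>.24)&(P[...,2]<.34); print("bar top",b.sum(),np.percentile(A[b][:,2],[50,95]).round(4))
l=(H<18)&(S>140)&(P[...,2]>.155)&(q[...,0]<-.06)&(q[...,0]>-.14); print("lug",np.percentile(A[l],[50,97],axis=0).round(3).tolist())
lid=(S<60)&(V>110)&(q[...,0]<-.02)&(np.hypot(q[...,0],q[...,1])<.12)&(P[...,2]>.14)&(P[...,2]<.17); print("lid z",np.percentile(A[lid][:,2],[10,50,90]).round(4))
cv2.imwrite("pics/s11.png",cv2.resize(im[90:290,340:560],(660,600)))
E
```

```text
red 8 [[0.068, -0.006, 0.16], [0.071, -0.004, 0.163], [0.073, 0.0, 0.167]]
bar top 377 [0.2975 0.3012]
lug [[-0.098, -0.008, 0.181], [-0.091, 0.009, 0.187]]
lid z [0.1498 0.1521 0.1544]
```

View pics/s11.png

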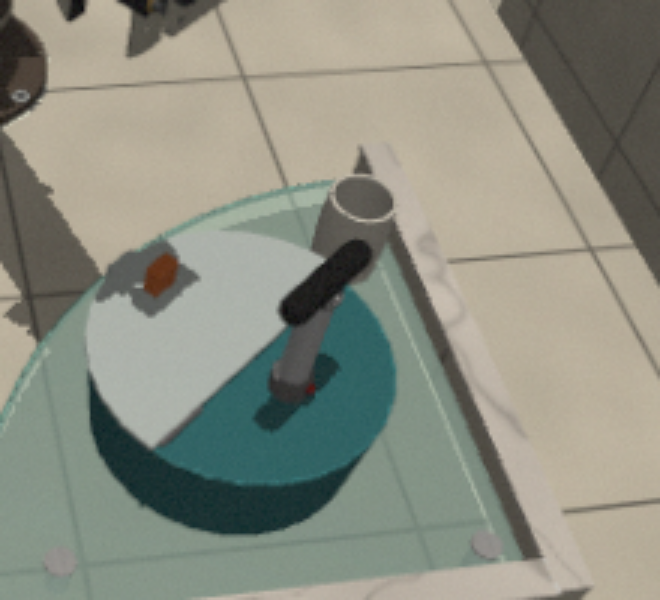

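The handle stands at its stop (bar top 0.300, about 87 mm drawn), the red button is out at (311,388), the lid is shut and the arm is clear. Handing in.

```bash
python3 -c "
from workcell import *
print(hand_in())"
```

```text
the job is handed in; nothing more can be done
None
```

I handed the job in at about 50 s without getting a verdict back: clip, soap box and jar are in the front compartment (no mirror or bottle was present), the lid is shut and its catch held a roughly 9 to 13 N tug, the handle is up about 87 mm with the red button visible, and the arm is clear.

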